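Vacuum-pack the biscuit jars

ROBOT

A 7-joint arm with a two-finger parallel gripper is mounted at the origin on the work surface. World frame = base frame: x ahead of the robot, y to its left, z up, the work surface at z = 0. Lengths are in mm, angles in rad, forces in N, time in s.
With the tool pointing down it reaches from about 400 to 925 mm from the base axis. Payload 5.6 kg.
Tool frame: the origin (TCP) lies at the very end of the fingers, on their centre line; the grasp point (between the pads) lies 19 mm behind it; z points along the fingers, y is the line along which they close (so a half turn about z gives the same grasp; the last joint's range is limited). The gripper opens to 85 mm and grips with 20 to 120 N. Pads are 22 mm wide; open, the fingers measure 114 mm over their backs; the gripper's body (76 mm by 85 mm) begins 54 mm behind the grasp point. The pads swing forward as they close: fully open they stand 13 mm farther back than shut.
Start: joints at [1.116, 0.468, -0.012, 1.603, 0.006, 1.071, -0.056], TCP at [260.13, -595.685, 231.29] pointing down, gripper open.
Joint ranges: [-2.53, 2.53], [-0.31, 2.02], [-1.57, 1.55], [0.28, 2.44], [-1.29, 4.43], [0.15, 1.84], [-2.92, 2.92]. Speed limits (rad/s): [2.57, 2.57, 3.14, 3.14, 3.14, 3.14, 3.14].

INTERFACE

Orientations are given as a rotation vector (axis times angle).
In Python, from plant import manip gives the robot as it stands.
- The arm moves only by the tool play_rows, never from a script. Its argument "rows" is a list of rows, each an object with "dp": the shift along the world's x, y, z each as a share of 250 mm, from -1 to 1, a list of three; "rot": the turn, a rotation vector about the world's x, y, z each as a share of 180 degrees, from -1 to 1, a list of three; "gripper": the gripper command: -1 is shut, 1 is fully open, values between are in proportion. In form: [{"dp": [tx, ty, tz], "rot": [ax, ay, az], "gripper": gripper}, ...]. A call has 1 to 8 rows; each row is the pose to reach, as a shift and turn from the pose commanded when the call began, turning the shorter way round; what a row does not reach only later rows make up. A row lasts 1/12 s, in which the tool goes at most 41.7 mm and 7.16 degrees, less where a joint would pass 70% of its speed; a pose out of reach is approached as far as the arm can. A call with a number of a shift or a turn outside -1 to 1 is refused whole. A call with a gripper value outside its range is refused whole. The fingers move at their own pace and stop on an object; "newtons" is the grip in N (left out, the last holds). Time passes only in rows, so rows that repeat a pose let the fingers close. It gives the time, the measured TCP pose, the force, the opening and the grip force at its end, in the units of the state.
- manip.state(): the state, without advancing time (a new reading comes with each control period).
- manip.snapshot(name): name is "scene" or "top" or "wrist"; returns a dict with "img" (400x640x3 uint8, red, green, blue), "z_map" (400x640 float32, mm along the optical axis (not along the pixel's ray), 0 where there is no reading), "camera_matrix" (3x3 intrinsics, pixels), "R" (3x3) and "t" (3): a world point X has camera coordinates R X + t; the wrist camera has in their place "tool_from_camera" (4x4, takes a point from camera to tool coordinates, whose origin is the TCP and whose axes are the flange's). Camera axes: x right, y down, z forward; pixel columns grow to the right and rows downward; lengths in mm; the calibration is good to about 2 mm. A picture is of the moment at which its call begins: read the wrist's pose just before it.
- manip.job_done(): hands the job in; it is judged then, once.
Trained networks look in a picture, given as the dict that the camera call returned (one of the last four; its "shot" number tells which), for a name from the list of things; names that differ only in an ending like _2 or _b are one class to them, and where a whole thing is asked for, a point or a joint stands for the part that bears it (a point fixed in the world has none). Each returns a list of dicts, best first, with "confidence" (0 to 1); they miss things now and then, are a little off and sometimes report something else, mostly with a low value. They report only what shows in the picture. A call takes as long as a camera call. They do not tell look-alikes from the thing itself.
- manip.silhouettes(picture, query): "pixels" (400x640 bool, what is visible of it).
- manip.mark_of(picture, query): "centre" ([x, y, z] in mm, in the coordinates of the camera as it stood for that picture, good to about 4 mm: a listed point, or the origin of a listed thing).
The state is a dict: "time": time; "joint_positions": joint angles; "joint_vel": joint speeds; "joint_efforts": joint torques, N m; "ee_pos": TCP position; "orientation": TCP orientation; "contact_force": force on the tool from outside, world axes, zero at the start; "ft_torque": the same for the moment, N m; "opening": opening from 0.0 (shut) to 1.0 (fully open); "finger_force": force on a finger pad.
Only numpy, scipy, OpenCV 4.12 (cv2) and the standard library are available. Lean on these libraries where they do the work, as an engineer would, in place of code of your own. Each camera call takes 0.05 s, during which the arm holds its last target. There are 200 camera calls.

TASK

Vacuum-pack the capped biscuit jars: swing up the clear hood of the packing chamber, stand every jar upright in its long recess, then lower the hood gently until it is fully shut. Next turn the clamp knob clockwise until the latch arm is swung home over the hood's edge and the clutch clicks, the knob slipping on a little after the arm has stopped; only then flip the toggle on the pump over its centre until it snaps to the other side. Leave the cup and the other things on the table where they stand.

Things in the scene. Friction and masses are not known exactly. Their poses are not given: they have to be found in the camera images.
- chamber: Vacuum packing chamber, fixed: low deck 160 (x) by 435 mm (y), top at 40 mm. Origin on the table under the recess centre; x away from the robot to the hinge side (yaw varies), y along the recess, z up; deck from y -185 to +250. Open recess 72 (x) by 320 mm (y) centred on the origin, floor at 28 mm: jars stand in one row, e.g. at y = -126, -42, 42, 126 mm.
- hood (a joint): Angle of the clear hood hinged along the chamber's back edge: 0 = shut, grows as it swings up and away, stop at 1.75 rad. A friction hinge (0.25 N m) holds it at any angle. Shut: chamber x -60 to 54, y -168 to 168 mm, top at 102 mm, with a grey flange round its foot (x -75 to 65, y -182 to 182, top at 48 mm). Starts shut or a little ajar (to 0.3). Shut means below 0.04.
- hood_hinge (a point): Point on the hood's hinge axis (parallel to the chamber's y), at chamber (65, 0, 42) mm.
- hood_handle (a point): Middle of the hood's handle: steel bar 10 mm thick, 90 mm long, parallel to chamber y, 35 mm in front of the hood's front wall. It moves with the hood 165 mm from the hinge axis: chamber (-95, 0, 82) mm when shut, above or a little behind the hinge when open. Can be pinched from above at any angle, the bar turning between the fingers.
- clamp (a joint): Angle of the steel latch arm (46 mm long) under the clamp knob: 0 = swung clear, grows clockwise seen from above, 1.1 rad = home against its stop, the arm pointing along chamber -y over the hood's end flange. Turns with the knob against light friction (0.03 N m). Starts at 0 to 0.25.
- clutch (a joint): Slip of the clamp knob relative to the latch arm, clockwise from above: 0 = not slipped. Once the arm is home the torque-limiting clutch gives way at 0.1 N m and this angle grows: more than 0.12 rad counts as clicked.
- knob_grip (a point): Grip point of the clamp knob, on its vertical axis at chamber (0, 215, 86) mm. Black disc of radius 22 mm with an upright grip bar 42 mm long, 14 mm thick, 32 mm high (65 to 97 mm above the table). The point's x axis lies along the bar: along chamber x when clamp + clutch = 0, turned clockwise from above by clamp + clutch.
- pump: Vacuum pump unit, a white box 110 x 90 x 60 mm fixed to the table, to the left or right of the jars. Origin under its centre, x axis along its 110 mm side, yaw varies. The toggle stands on its top.
- toggle (a joint): Angle of the pump's steel toggle lever: 0 = off, leaning to the pump's -x; 0.9 rad = on, leaning to its +x; centre at 0.45. A snap-over mechanism holds it at either end (0.13 N m, about 3 N at the tip) and throws it over once it is pushed past the centre. On means above 0.8.
- toggle_tip (a point): Centre of the 16 mm ball at the toggle lever's tip. The lever is 8 mm thick and turns about an axis along the pump's y, 68 mm above the table over the pump's origin; the tip is 48 mm from that axis, about 111 mm above the table at either end.
- jar0: Squat biscuit jar (glass with a steel cap), 52 mm diameter, 40 mm tall, about 160 g. Origin at the centre of its underside, z up its axis. Starts upright on the table, in a row with the others between the robot and the chamber; may be absent.
- jar1: Squat biscuit jar (glass with a steel cap), 52 mm diameter, 40 mm tall, about 160 g. Origin at the centre of its underside, z up its axis. Starts upright on the table, in a row with the others between the robot and the chamber; may be absent.
- jar2: Squat biscuit jar (glass with a steel cap), 52 mm diameter, 40 mm tall, about 160 g. Origin at the centre of its underside, z up its axis. Starts upright on the table, in a row with the others between the robot and the chamber; may be absent.
- jar3: Squat biscuit jar (glass with a steel cap), 52 mm diameter, 40 mm tall, about 160 g. Origin at the centre of its underside, z up its axis. Starts upright on the table, in a row with the others between the robot and the chamber; may be absent.
- cup: Bystander: white cup, 64 mm rim diameter, 50 mm tall, in the same row as the jars, 100 mm from its neighbours. Origin under its centre. Leave it alone.
- scale: Bystander: black kitchen scale 130 x 100 x 36 mm, fixed, on the other side from the pump. Origin under its centre.
- bowl: Bystander: white bowl, 100 mm rim, 45 mm tall, left of the chamber. Origin under its centre.
- pen_pot: Bystander: black pen pot, 76 mm diameter, 160 mm tall with the pens, right of the chamber towards the back. Origin under its centre.
- tape: Bystander: roll of tape, 90 mm diameter, 20 mm tall, flat on the table at the right. Origin under its centre.
- tin: Bystander: round tin, 104 mm diameter, 62 mm tall, right of the chamber. Origin under its centre.
Mind the look-alikes: they are no part of the job. Leave any green look-alike of the jar2 alone. What is shaped like the jar1 but yellow is not meant.

How it is judged (in metres and radians):
On the way, in this order (a step that is already met when the one before it is completed fails the run):
1. every jar stands upright in the chamber's recess, with the hood swung up (x of jar0 in the frame of chamber between -0.014 and 0.014 m and y of jar0 in the frame of chamber between -0.139 and 0.139 m and z of jar0 in the frame of chamber between 0.022 and 0.035 m and angle between each of jar0, jar1, jar2, jar3's own z axis and vertical below 0.15 rad and x of jar1 in the frame of chamber between -0.014 and 0.014 m and y of jar1 in the frame of chamber between -0.139 and 0.139 m and z of jar1 in the frame of chamber between 0.022 and 0.035 m and x of jar2 in the frame of chamber between -0.014 and 0.014 m and y of jar2 in the frame of chamber between -0.139 and 0.139 m and z of jar2 in the frame of chamber between 0.022 and 0.035 m and x of jar3 in the frame of chamber between -0.014 and 0.014 m and y of jar3 in the frame of chamber between -0.139 and 0.139 m and z of jar3 in the frame of chamber between 0.022 and 0.035 m and value of joint hood above 0.5 rad), for 0.2 s.
2. the hood is fully shut over the jars (value of joint hood below 0.04 rad), for 0.2 s.
3. the clamp arm is home and the clutch has clicked (value of joint hood below 0.04 rad and value of joint clamp above 1.04 rad and value of joint clutch above 0.12 rad), for 0.2 s.
4. the pump toggle has snapped to on (value of joint toggle above 0.8 rad), for 0.2 s.
At the end, for the whole second after the job is handed in: Every jar stands upright (within 0.15 rad) and at rest on the recess floor, the hood is shut (below 0.04 rad), the latch arm is home (above 1.04 rad), the clutch has slipped more than 0.12 rad and the toggle is on (above 0.8 rad) (all of step 3 and x of jar0 in the frame of chamber between -0.014 and 0.014 m and y of jar0 in the frame of chamber between -0.139 and 0.139 m and z of jar0 in the frame of chamber between 0.022 and 0.035 m and angle between each of jar0, jar1, jar2, jar3's own z axis and vertical below 0.15 rad and x of jar1 in the frame of chamber between -0.014 and 0.014 m and y of jar1 in the frame of chamber between -0.139 and 0.139 m and z of jar1 in the frame of chamber between 0.022 and 0.035 m and x of jar2 in the frame of chamber between -0.014 and 0.014 m and y of jar2 in the frame of chamber between -0.139 and 0.139 m and z of jar2 in the frame of chamber between 0.022 and 0.035 m and x of jar3 in the frame of chamber between -0.014 and 0.014 m and y of jar3 in the frame of chamber between -0.139 and 0.139 m and z of jar3 in the frame of chamber between 0.022 and 0.035 m and linear speed of each of jar0, jar1, jar2, jar3 below 0.03 m/s and value of joint toggle above 0.8 rad); the robot touches nothing.
It fails at once if the cup, bowl, pen pot, tape or tin is pushed more than 50 mm out of place or knocked over (distance of any of cup, bowl, pen_pot, tape, tin from where it was at the start of the episode above 0.05 m or angle between any of cup, bowl, pen_pot, tape, tin's own z axis and vertical above 0.6 rad).
It fails at once if the hood is slammed (falls faster than 3 rad/s) (velocity of joint hood below -3 rad/s).
Of jar0, jar1, jar2, jar3 only 3 to 4 are there at a start; the rules pass over those that are not, and their reading is None.
At some moment in a run one of jar0, jar1, jar2, jar3 may be knocked a few centimetres aside while the robot is not near it.
Once in a run the grip may slacken for a moment while it holds something.
It also fails if it takes over 200 s, if anything falls off the work surface, if the arm or the gripper's body presses on something with over 40 N, if the wrist force passes 120 N, or if a joint passes its speed limit or range.

## Working session

There is one attempt and no reset: what is moved stays moved. The work goes in short steps, Python scripts to look and compute and a tool call to move; the robot and the scene stay as the last step left them, time stands still between calls to the robot, and variables do not carry over. Pictures are saved under pics/ and viewed, at most 14 in all, crops included, and the job is handed in when it is done.

Besides the shell and the picture viewer there is one more tool, called after "Call:" as a command line: name --argument value ..., lists and objects as JSON in quotes. play_rows: Moves the arm, as the interface text tells. Shift numbers are shares of 250 mm and turn numbers shares of 180 degrees, none past 1 either way. Its arguments: {"type":"object","properties":{"rows":{"type":"array"},"newtons":{"type":"number"}},"required":["rows"]}

```bash
mkdir -p pics; ls; cat > h.py <<'E'
import numpy as np, cv2
from plant import manip
from scipy.spatial.transform import Rotation as Ro
def st():
    s=manip.state(); return s
def snap(name):
    s=manip.state(); p=manip.snapshot(name)
    if name=="wrist":
        T=np.eye(4); T[:3,:3]=Ro.from_rotvec(s["orientation"]).as_matrix(); T[:3,3]=s["ee_pos"]
        p["W"]=T@np.array(p["tool_from_camera"])
    else:
        T=np.eye(4); R=np.array(p["R"]); T[:3,:3]=R.T; T[:3,3]=-R.T@np.array(p["t"]); p["W"]=T
    return p
def w(p,c): return (p["W"]@np.r_[c,1])[:3]
def save(p,f,crop=None,sc=1):
    im=p["img"][:,:,::-1]
    if crop: im=im[crop[1]:crop[3],crop[0]:crop[2]]
    cv2.imwrite("pics/"+f,cv2.resize(im,None,fx=sc,fy=sc))
def proj(p,X):
    c=np.linalg.inv(p["W"])@np.r_[X,1]; u=np.array(p["camera_matrix"])@c[:3]; return u[:2]/u[2]
def cloud(p,mask):
    v,u=np.nonzero(mask&(p["z_map"]>0)); z=p["z_map"][v,u]; K=np.array(p["camera_matrix"])
    c=np.c_[(u-K[0,2])*z/K[0,0],(v-K[1,2])*z/K[1,1],z]
    return c@p["W"][:3,:3].T+p["W"][:3,3]
def marks(p,names):
    for n in names:
        for m in manip.mark_of(p,n):
            X=w(p,m["centre"]); print(n,round(m["confidence"],2),X.round(),proj(p,X).round())
E
python3 - <<'E'
from h import *
s=st(); print({k:np.round(v,3) for k,v in s.items()})
for n in ["top","scene"]:
    p=snap(n); save(p,n+"0.png"); print(n)
    marks(p,["chamber","hood_hinge","hood_handle","knob_grip","pump","toggle_tip","jar0","jar1","jar2","jar3","cup","scale","bowl","pen_pot","tape","tin"])
E
```

```text
pics
{'time': np.float64(0.0), 'joint_positions': array([ 1.116,  0.468, -0.012,  1.604,  0.006,  1.071, -0.056]), 'joint_vel': array([ 0.   , -0.001, -0.   , -0.   ,  0.001,  0.002,  0.001]), 'joint_efforts': array([ 0.0000e+00, -5.3238e+01,  2.1000e-02, -2.5130e+01,  1.1000e-02,
        8.0000e-03, -0.0000e+00]), 'ee_pos': array([ 259.868, -595.182,  230.306]), 'orientation': array([-3.074e+00, -6.420e-01,  1.000e-03]), 'contact_force': array([-0.36 , -0.029, -0.286]), 'ft_torque': array([0.051, 0.027, 0.016]), 'finger_force': np.float64(0.0), 'opening': np.float64(1.004)}
top
chamber 0.68 [583. -28.   1.] [324. 177.]
hood_hinge 0.97 [652. -33.  42.] [325. 155.]
hood_handle 0.67 [495. -27.  95.] [324. 198.]
knob_grip 0.69 [594. 179.  90.] [260. 169.]
pump 0.63 [467. 356.   1.] [213. 212.]
toggle_tip 0.46 [447. 363. 118.] [199. 214.]
toggle_tip 0.37 [ 700. -296.   -1.] [400. 144.]
jar0 0.69 [436. 107.  -0.] [285. 220.]
jar0 0.55 [431. -94.  -2.] [344. 221.]
jar0 0.47 [ 430. -199.    2.] [375. 221.]
jar0 0.46 [ 335. -179.   -0.] [370. 249.]
jar0 0.44 [346. -35.   2.] [327. 246.]
jar1
[... 1662 characters left out ...]
. 204.]
jar2 0.94 [ 430. -204.    2.] [249. 250.]
jar2 0.87 [433. -99.   1.] [281. 233.]
jar2 0.7 [ 333. -183.    2.] [237. 226.]
jar2 0.59 [438. 106.   0.] [337. 202.]
jar2 0.58 [339. -36.   2.] [280. 204.]
jar3 0.94 [ 430. -204.    2.] [249. 250.]
jar3 0.87 [433. -99.   1.] [281. 233.]
jar3 0.7 [ 333. -183.    2.] [237. 226.]
jar3 0.59 [438. 106.   0.] [337. 202.]
jar3 0.58 [339. -36.   2.] [280. 204.]
cup 0.68 [441.   1.  -1.] [311. 219.]
scale 0.73 [ 457. -356.    2.] [201. 288.]
bowl 0.67 [632. 382.   1.] [444. 197.]
pen_pot 0.78 [ 694. -302.   -4.] [276. 350.]
pen_pot 0.56 [ 457. -357.   -1.] [201. 289.]
tape 0.73 [ 260. -371.   -1.] [162. 244.]
tin 0.63 [ 613. -438.    1.] [199. 360.]
```

```bash
python3 - <<'E'
import cv2
a=cv2.imread("pics/top0.png")[110:310,170:480]
cv2.imwrite("pics/topc.png",cv2.resize(a,None,fx=2.5,fy=2.5,interpolation=cv2.INTER_CUBIC))
E
```

```text
(no output)
```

View pics/topc.png

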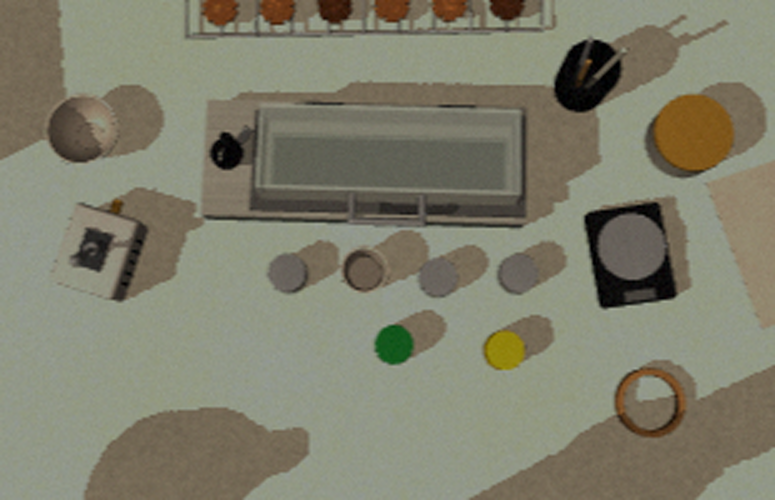

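View pics/scene0.png

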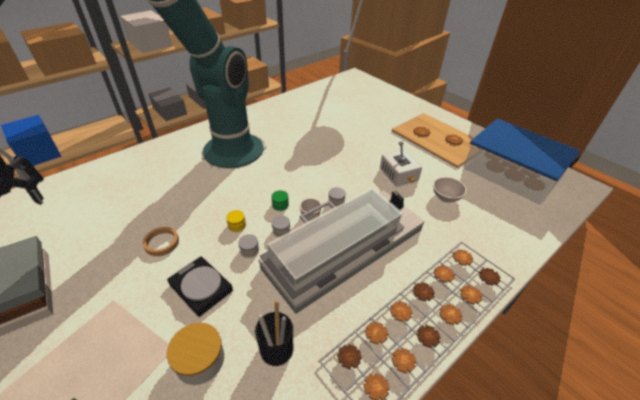

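Three steel-capped jars show at top px (285,220), (344,221) and (375,221). Look-alikes are the green one at (327,246), the yellow one at (370,249) and the cup at (316,220). Jars to move, in world mm: (436,107), (432,-96) and (430,-201). I'll open the hood first.

Call:
play_rows --rows '[{"dp": [0.16,0.33,0.1],"rot": [0,0,0.04],"gripper": -0.3},{"dp": [0.3,0.66,0.2],"rot": [0,0,0.08],"gripper": -0.3},{"dp": [0.4,0.9,0.28],"rot": [0,0,0.12],"gripper": -0.3},{"dp": [0.5,1,0.28],"rot": [0,0,0.16],"gripper": -0.3},{"dp": [0.5,1,0.28],"rot": [0,0,0.2],"gripper": -0.3},{"dp": [0.5,1,0.28],"rot": [0,0,0.24],"gripper": -0.3},{"dp": [0.5,1,0.28],"rot": [0,0,0.28],"gripper": -0.3},{"dp": [0.5,1,0.28],"rot": [0,0,0.31],"gripper": -0.3}]'

```text
time: 2.37
ee_pos: [390.5, -338.4, 303.9]
orientation: [2.397, 2.026, 0.006]
contact_force: [0.5, 0.1, 0.5]
opening: 0.351
finger_force: 0.0
```

Call:
play_rows --rows '[{"dp": [0.16,0.16,0],"rot": [0,0,0.0456],"gripper": -0.3},{"dp": [0.22,0.32,0],"rot": [0,0,0.0456],"gripper": -0.3},{"dp": [0.3,0.48,0],"rot": [0,0,0.0456],"gripper": -0.3},{"dp": [0.3,0.64,0],"rot": [0,0,0.0456],"gripper": -0.3},{"dp": [0.3,0.8,0],"rot": [0,0,0.0456],"gripper": -0.3},{"dp": [0.3,0.96,0],"rot": [0,0,0.0456],"gripper": -0.3},{"dp": [0.3,1,0],"rot": [0,0,0.0456],"gripper": -0.3},{"dp": [0.3,1,0],"rot": [0,0,0.0456],"gripper": -0.3}]'

```text
time: 3.03
ee_pos: [460.3, -89.8, 301.9]
orientation: [2.258, 2.184, 0.002]
contact_force: [0.0, 0.3, -0.1]
opening: 0.35
finger_force: 0.0
```

```bash
python3 - <<'E'
from h import *
s=st(); print(s["time"],s["ee_pos"],s["orientation"],s["joint_positions"].round(2),s["opening"])
p=snap("wrist"); save(p,"w1.png")
marks(p,["chamber","hood_hinge","hood_handle","knob_grip","jar0"])
E
```

```text
3.0333 [460.31304267 -89.79727161 301.92592841] [2.25750319e+00 2.18449213e+00 2.16710409e-03] [ 0.61  0.12 -0.52  1.92  0.07  1.12  0.03] 0.3496910130147523
chamber 0.8 [587. -34.   0.] [403. 122.]
hood_handle 0.96 [495. -30.  93.] [348. 125.]
hood_handle 0.44 [427. -97.   3.] [299. 167.]
jar0 0.91 [ 435. -203.    0.] [308. 229.]
jar0 0.86 [ 334. -182.   -1.] [248. 219.]
jar0 0.77 [339. -35.  -3.] [240. 128.]
jar0 0.67 [440. 102.  -2.] [301.  22.]
jar0 0.6 [428. -95.   5.] [300. 166.]
```

```bash
python3 - <<'E'
from h import *
p=snap("wrist")
X=cloud(p,np.ones((400,640),bool))
m=(X[:,2]>80)&(X[:,2]<110)&(X[:,0]>480)&(X[:,0]<508)&(abs(X[:,1]+30)<60)
B=X[m]; print(m.sum(),B.mean(0),B.min(0),B.max(0),np.polyfit(B[:,1],B[:,0],1), np.percentile(B[:,2],[5,50,95]))
for zlo,zhi in((34,44),(44,60),(95,140)):
    D=X[(X[:,2]>zlo)&(X[:,2]<zhi)&(X[:,0]>470)&(X[:,0]<700)]
    # front edge by y bin
    e=[(y,D[abs(D[:,1]-y)<8,0].min()) for y in range(-240,241,30) if (abs(D[:,1]-y)<8).sum()>5]
    print(zlo,np.round(e,0).tolist(), D[:,1].min() if len(D) else 0)
E
```

```text
895 [495.71417944 -27.48772084  98.99464402] [488.22585965 -79.31994895  93.95811645] [507.99148303  20.35640854 102.37943345] [2.83240075e-02 4.96492742e+02] [ 96.38727696  99.16613732 101.00343028]
34 [[-210.0, 498.0], [-180.0, 499.0], [-150.0, 500.0], [-120.0, 501.0], [-90.0, 503.0], [-60.0, 504.0], [-30.0, 505.0], [0.0, 507.0], [30.0, 508.0], [60.0, 509.0], [90.0, 510.0]] -396.3360204366204
44 [[-210.0, 503.0], [-180.0, 505.0], [-150.0, 506.0], [-120.0, 507.0], [-90.0, 508.0], [-60.0, 510.0], [-30.0, 511.0], [0.0, 470.0], [30.0, 513.0], [60.0, 514.0], [90.0, 516.0]] -408.31467127756054
95 [[-210.0, 600.0], [-180.0, 523.0], [-150.0, 524.0], [-120.0, 525.0], [-90.0, 527.0], [-60.0, 488.0], [-30.0, 489.0], [0.0, 491.0], [30.0, 532.0], [60.0, 533.0], [90.0, 534.0]] -324.13860660593554
```

View pics/w1.png

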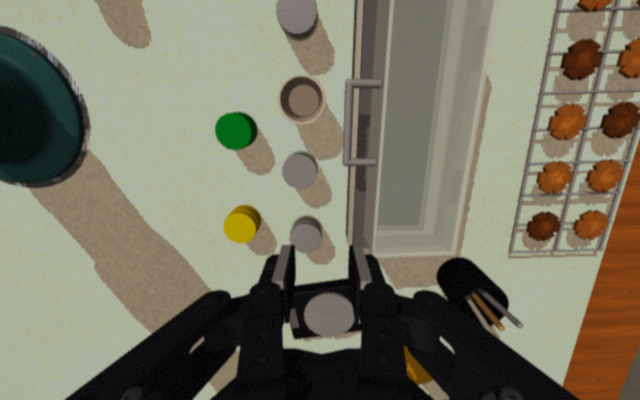

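Call:
play_rows --rows '[{"dp": [0.07,0.12,-0.1],"rot": [0,0,0],"gripper": -0.44},{"dp": [0.132,0.247,-0.2],"rot": [0,0,0],"gripper": -0.44},{"dp": [0.132,0.247,-0.35],"rot": [0,0,0],"gripper": -0.44},{"dp": [0.132,0.247,-0.5],"rot": [0,0,0],"gripper": -0.44},{"dp": [0.132,0.247,-0.62],"rot": [0,0,0],"gripper": -0.44},{"dp": [0.132,0.247,-0.72],"rot": [0,0,0],"gripper": -0.44},{"dp": [0.132,0.247,-0.81],"rot": [0,0,0],"gripper": -0.44},{"dp": [0.132,0.247,-0.885],"rot": [0,0,0],"gripper": -0.44}]'

```text
time: 4.05
ee_pos: [492.4, -34.9, 77.9]
orientation: [-2.268, -2.171, 0.002]
contact_force: [-0.2, 0.7, -0.1]
opening: 0.28
finger_force: 0.0
```

Call:
play_rows --newtons 25 --rows '[{"dp": [0,0,0],"rot": [0,0,0],"gripper": -0.44},{"dp": [0,0,0],"rot": [0,0,0],"gripper": -1},{"dp": [0,0,0],"rot": [0,0,0],"gripper": -1},{"dp": [0,0,0],"rot": [0,0,0],"gripper": -1},{"dp": [0,0,0],"rot": [0,0,0],"gripper": -1}]'

```text
time: 4.47
ee_pos: [493.6, -34.4, 81.0]
orientation: [2.267, 2.173, 0.001]
contact_force: [0.1, -1.3, -0.9]
opening: 0.102
finger_force: 25.1
```

Call:
play_rows --rows '[{"dp": [0.023,-0.001,0.059],"rot": [0,0,0],"gripper": -1},{"dp": [0.051,-0.002,0.115],"rot": [0,0,0],"gripper": -1},{"dp": [0.084,-0.003,0.168],"rot": [0,0,0],"gripper": -1},{"dp": [0.123,-0.005,0.219],"rot": [0,0,0],"gripper": -1},{"dp": [0.166,-0.007,0.264],"rot": [0,0,0],"gripper": -1},{"dp": [0.213,-0.009,0.306],"rot": [0,0,0],"gripper": -1},{"dp": [0.264,-0.011,0.344],"rot": [0,0,0],"gripper": -1},{"dp": [0.318,-0.013,0.376],"rot": [0,0,0],"gripper": -1}]'

```text
time: 5.13
ee_pos: [571.6, -37.7, 175.6]
orientation: [-2.267, -2.173, 0.004]
contact_force: [-4.9, 0.3, 2.1]
opening: 0.106
finger_force: 24.8
```

Call:
play_rows --rows '[{"dp": [0.057,-0.002,0.027],"rot": [0,0,0],"gripper": -1},{"dp": [0.117,-0.005,0.048],"rot": [0,0,0],"gripper": -1},{"dp": [0.178,-0.007,0.063],"rot": [0,0,0],"gripper": -1},{"dp": [0.24,-0.01,0.073],"rot": [0,0,0],"gripper": -1},{"dp": [0.303,-0.012,0.076],"rot": [0,0,0],"gripper": -1},{"dp": [0.366,-0.015,0.074],"rot": [0,0,0],"gripper": -1},{"dp": [0.428,-0.018,0.066],"rot": [0,0,0],"gripper": -1},{"dp": [0.49,-0.02,0.051],"rot": [0,0,0],"gripper": -1}]'

```text
time: 5.8
ee_pos: [696.1, -42.8, 189.0]
orientation: [2.267, 2.172, 0.001]
contact_force: [-1.8, -1.0, 2.8]
opening: 0.1
finger_force: 25.1
```

Call:
play_rows --rows '[{"dp": [0,0,0],"rot": [0,0,0],"gripper": -1},{"dp": [0,0,0],"rot": [0,0,0],"gripper": -0.3},{"dp": [0,0,0],"rot": [0,0,0],"gripper": -0.3},{"dp": [0,0,0],"rot": [0,0,0],"gripper": -0.3},{"dp": [0,0,0.1],"rot": [0,0,0],"gripper": -0.3},{"dp": [0,0,0.2],"rot": [0,0,0],"gripper": -0.3},{"dp": [0,0,0.3],"rot": [0,0,0],"gripper": -0.3},{"dp": [0,0,0.4],"rot": [0,0,0],"gripper": -0.3}]'

```text
time: 6.47
ee_pos: [694.2, -42.0, 288.1]
orientation: [-2.267, -2.175, 0.001]
contact_force: [0.2, 0.0, 0.1]
opening: 0.351
finger_force: 0.0
```

```bash
python3 - <<'E'
from h import *
s=st(); print(s["time"],s["ee_pos"],s["orientation"],s["joint_positions"].round(2),s["opening"])
p=snap("top"); save(p,"top1.png",(150,100,490,300),2.3)
marks(p,["hood_handle","chamber","knob_grip","jar0","pump","toggle_tip"])
p=snap("scene");marks(p,["hood_handle","knob_grip","jar0"])
E
```

```text
6.4667 [694.20806162 -41.99419864 288.05471825] [-2.26681855e+00 -2.17458446e+00  7.83898710e-04] [ 0.33  0.56 -0.49  1.39  0.26  1.26 -0.22] 0.35059817769061075
hood_handle 0.67 [698. -35. 198.] [326. 126.]
hood_handle 0.21 [593. 181.  88.] [259. 169.]
chamber 0.92 [586. -28.  -2.] [324. 177.]
knob_grip 0.57 [593. 180.  88.] [260. 170.]
jar0 0.65 [342. -34.   3.] [327. 247.]
jar0 0.6 [437. 107.   1.] [285. 220.]
jar0 0.56 [430. -98.  -6.] [345. 221.]
pump 0.64 [469. 357.   3.] [212. 211.]
toggle_tip 0.58 [445. 363. 114.] [200. 214.]
hood_handle 0.89 [700. -39. 204.] [376. 228.]
hood_handle 0.53 [ 693. -298.   -3.] [277. 348.]
knob_grip 0.39 [598. 180.  87.] [398. 199.]
knob_grip 0.28 [700. -40. 201.] [375. 229.]
jar0 0.82 [434. 104.   0.] [336. 202.]
jar0 0.82 [ 333. -181.    3.] [237. 226.]
jar0 0.75 [ 431. -100.    2.] [281. 232.]
jar0 0.68 [342. -36.   0.] [281. 206.]
jar0 0.58 [ 430. -206.    2.] [248. 251.]
```

View pics/top1.png

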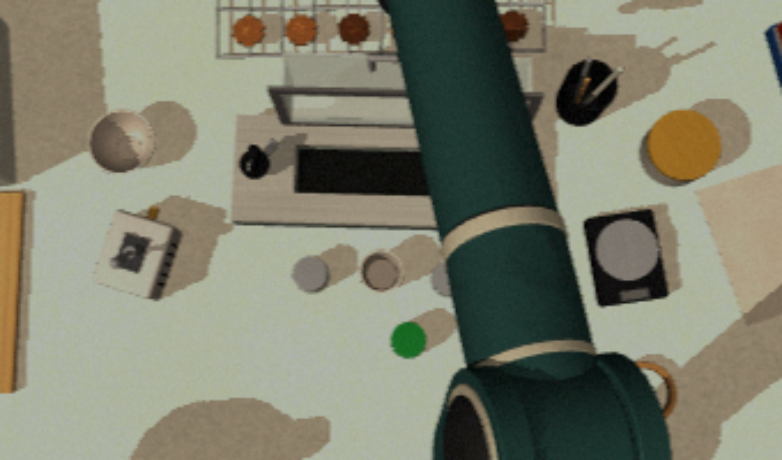

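Call:
play_rows --rows '[{"dp": [-0.15,-0.06,0],"rot": [0,0,0.039],"gripper": 0.65},{"dp": [-0.3,-0.12,0],"rot": [0,0,0.078],"gripper": 0.65},{"dp": [-0.45,-0.18,0],"rot": [0,0,0.117],"gripper": 0.65},{"dp": [-0.6,-0.24,0],"rot": [0,0,0.156],"gripper": 0.65},{"dp": [-0.75,-0.3,0],"rot": [0,0,0.195],"gripper": 0.65},{"dp": [-0.9,-0.4,0],"rot": [0,0,0.234],"gripper": 0.65},{"dp": [-1,-0.5,0],"rot": [0,0,0.273],"gripper": 0.65},{"dp": [-1,-0.6,-0.1],"rot": [0,0,0.312],"gripper": 0.65}]'

```text
time: 7.68
ee_pos: [444.3, -192.8, 265.6]
orientation: [1.011, 2.967, -0.006]
contact_force: [2.1, -0.5, -0.1]
opening: 0.822
finger_force: 0.0
```

```bash
python3 - <<'E'
from h import *
s=st(); print(s["time"],s["ee_pos"],s["orientation"],s["joint_positions"].round(2),s["opening"])
E
```

```text
7.6833 [ 444.323074   -192.78977614  265.55370286] [ 1.01119522  2.96720966 -0.00617311] [ 0.93  0.21 -0.66  1.93  0.16  1.04  1.11] 0.8219425644602761
```

Call:
play_rows --rows '[{"dp": [-0.02,-0.01,-0.1],"rot": [0,0,0.039],"gripper": 0.65},{"dp": [-0.04,-0.02,-0.2],"rot": [0,0,0.078],"gripper": 0.65},{"dp": [-0.058,-0.037,-0.3],"rot": [0,0,0.117],"gripper": 0.65},{"dp": [-0.058,-0.037,-0.4],"rot": [0,0,0.156],"gripper": 0.65},{"dp": [-0.058,-0.037,-0.48],"rot": [0,0,0.196],"gripper": 0.65},{"dp": [-0.058,-0.037,-0.52],"rot": [0,0,0.196],"gripper": 0.65},{"dp": [-0.058,-0.037,-0.52],"rot": [0,0,0.196],"gripper": 0.65}]'

```text
time: 8.27
ee_pos: [429.2, -200.8, 129.8]
orientation: [-0.08, -3.137, -0.004]
contact_force: [-0.1, 0.8, -0.1]
opening: 0.831
finger_force: 0.0
```

```bash
cat >> h.py <<'E'
def caps(p,names=("jar0",)):
    "silhouette-based top centre + colour"
    for m in manip.silhouettes(p,"jar0"):
        X=cloud(p,m["pixels"]); T=X[(X[:,2]>33)&(X[:,2]<75)]
        if len(T)<5: continue
        t=T[T[:,2]>np.percentile(T[:,2],60)-4]; c=p["img"][m["pixels"]].mean(0)
        mm=(t.min(0)+t.max(0))/2
        print("cap",round(m["confidence"],2),mm.round(1),"ext",(t.max(0)-t.min(0)).round(),"rgb",c.round())
E
python3 - <<'E'
from h import *
s=st(); print(s["time"],s["ee_pos"],s["orientation"],s["joint_positions"].round(2))
p=snap("wrist"); save(p,"w2.png"); marks(p,["jar0"]); caps(p)
p=snap("top"); caps(p)
E
```

```text
8.2667 [ 429.237887   -200.83232054  129.81061913] [-0.07971366 -3.13696787 -0.00432745] [ 0.95  0.42 -0.69  2.07  0.38  0.78  1.55]
jar0 0.92 [341. -38.  -3.] [497.  89.]
jar0 0.87 [ 335. -183.   -3.] [336.  90.]
jar0 0.72 [430. -93.  -0.] [430. 187.]
jar0 0.69 [ 434. -206.    1.] [316. 197.]
jar0 0.65 [437. 100.  -0.] [625. 185.]
cap 0.88 [ 332.3 -181.3   39.9] ext [50. 50.  5.] rgb [186. 166.   5.]
cap 0.84 [ 432.6 -202.5   39. ] ext [51. 50.  6.] rgb [129. 121. 114.]
cap 0.76 [341.2 -36.5  39.2] ext [51. 52.  6.] rgb [11. 94. 26.]
cap 0.71 [429.2 -96.4  39. ] ext [50. 50.  6.] rgb [117. 109. 102.]
cap 0.6 [437.1  55.3  41.3] ext [21. 50. 16.] rgb [63. 57. 46.]
cap 0.77 [ 332.  -181.7   42. ] ext [49. 46. 10.] rgb [159. 144.  18.]
cap 0.76 [429.4 -96.   41.8] ext [47. 47. 10.] rgb [119. 113. 104.]
cap 0.69 [435.3 102.5  42. ] ext [47. 47. 10.] rgb [113. 108. 100.]
cap 0.67 [341.5 -38.6  42.4] ext [46. 46. 12.] rgb [29. 99. 37.]
cap 0.32 [ 693.9 -299.6   64.5] ext [72. 71. 20.] rgb [26. 24. 20.]
```

View pics/w2.png

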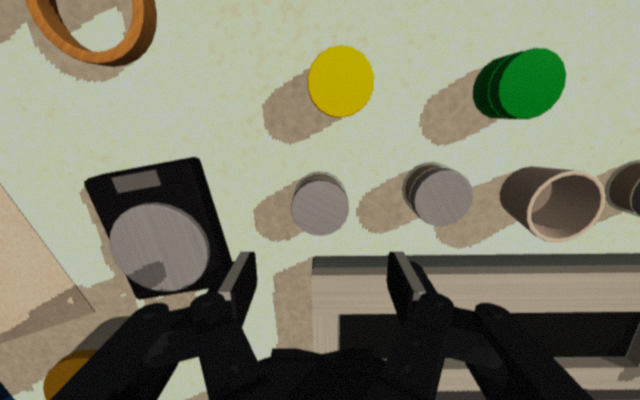

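Call:
play_rows --newtons 40 --rows '[{"dp": [0.013,-0.007,-0.12],"rot": [0,0,0],"gripper": 0.65},{"dp": [0.013,-0.007,-0.24],"rot": [0,0,0],"gripper": 0.65},{"dp": [0.013,-0.007,-0.36],"rot": [0,0,0],"gripper": 0.65},{"dp": [0.013,-0.007,-0.44],"rot": [0,0,0],"gripper": 0.65},{"dp": [0.013,-0.007,-0.475],"rot": [0,0,0],"gripper": 0.65},{"dp": [0.013,-0.007,-0.475],"rot": [0,0,0],"gripper": 0.65},{"dp": [0.013,-0.007,-0.475],"rot": [0,0,0],"gripper": -1},{"dp": [0.013,-0.007,-0.475],"rot": [0,0,0],"gripper": -1}]'

```text
time: 9.18
ee_pos: [435.2, -203.5, 14.8]
orientation: [0.075, 3.138, -0.002]
contact_force: [-0.4, 0.6, 1.1]
opening: 0.584
finger_force: 41.3
```

Call:
play_rows --rows '[{"dp": [0,0,0],"rot": [0,0,0],"gripper": -1},{"dp": [0,0,0],"rot": [0,0,0],"gripper": -1},{"dp": [0,0,0],"rot": [0,0,0],"gripper": -1},{"dp": [0,0,0],"rot": [0,0,0],"gripper": -1}]'

```text
time: 9.52
ee_pos: [435.3, -203.5, 14.8]
orientation: [0.075, 3.138, -0.002]
contact_force: [-0.1, 1.6, 7.0]
opening: 0.587
finger_force: 42.2
```

```bash
python3 - <<'E'
from h import *
def rec(p):
    X=cloud(p,np.ones((400,640),bool))
    D=X[(X[:,2]>20)&(X[:,2]<35)&(X[:,0]>530)&(X[:,0]<640)&(abs(X[:,1]+32)<170)]
    print(len(D))
    for y in range(-180,140,30):
        e=D[abs(D[:,1]-y)<8,0]
        if len(e)>5: print(y,np.percentile(e,[2,98]).round(1),(585+.041*(y+32)))
    if len(D): print(D[:,1].min(),D[:,1].max(),D[:,2].mean())
    marks(p,["chamber"])
for n in("top","wrist","scene"): print(n); rec(snap(n))
E
```

```text
top
1953
-180 [547.8 616.7] 578.932
-150 [548.  616.8] 580.162
-120 [549.2 617.6] 581.392
-90 [549.5 618.6] 582.622
-60 [553.1 619.4] 583.852
-30 [553.6 621.7] 585.082
0 [552.5 621. ] 586.312
30 [554.4 624.4] 587.542
60 [557.3 624.2] 588.772
90 [558.5 625.4] 590.002
120 [559.4 626.4] 591.232
-198.27927765473268 137.13408451141225 29.05731747955767
chamber 0.94 [583. -29.   1.] [324. 177.]
chamber 0.26 [ 454. -354.   -1.] [420. 213.]
wrist
0
scene
654
-180 [541.5 591.3] 578.932
-150 [542.2 557.2] 580.162
-120 [543.1 555.3] 581.392
-90 [544.3 555.9] 582.622
-60 [546.  558.5] 583.852
-30 [546.6 559.9] 585.082
0 [549.  560.7] 586.312
30 [549.6 561.9] 587.542
60 [551.6 563.1] 588.772
90 [552.6 563.1] 590.002
120 [554.3 567.1] 591.232
-190.60362179442927 129.36849851776037 29.82079165392171
chamber 0.64 [582. -37.  -0.] [334. 255.]
```

Call:
play_rows --rows '[{"dp": [0,0,0.13],"rot": [0,0,0],"gripper": -1},{"dp": [0,0,0.28],"rot": [0,0,0],"gripper": -1},{"dp": [0.1,0.05,0.38],"rot": [0,0,0],"gripper": -1},{"dp": [0.22,0.11,0.4],"rot": [0,0,0],"gripper": -1},{"dp": [0.34,0.17,0.4],"rot": [0,0,0],"gripper": -1},{"dp": [0.46,0.23,0.4],"rot": [0,0,0],"gripper": -1},{"dp": [0.56,0.28,0.4],"rot": [0,0,0],"gripper": -1},{"dp": [0.595,0.29,0.4],"rot": [0,0,0],"gripper": -1}]'

```text
time: 10.48
ee_pos: [586.5, -127.3, 114.5]
orientation: [0.069, 3.136, 0.003]
contact_force: [-0.1, 0.7, -2.3]
opening: 0.586
finger_force: 43.2
```

```bash
python3 - <<'E'
from h import *
s=st(); print(s["time"],s["ee_pos"],s["orientation"],s["joint_positions"].round(2),s["opening"],s["finger_force"],s["contact_force"])
p=snap("top"); marks(p,["jar0"])
E
```

```text
10.4833 [ 586.4879508  -127.32980447  114.49245536] [0.06907582 3.13595769 0.00323044] [ 0.63  0.62 -0.63  1.79  0.46  0.88  1.31] 0.58642947561262 43.23346629738808 [-0.08473396  0.71234958 -2.26354916]
jar0 0.68 [437. 105.   2.] [285. 220.]
jar0 0.67 [ 587. -122.   96.] [353. 169.]
jar0 0.65 [ 336. -180.    2.] [370. 249.]
jar0 0.54 [430. -96.  -4.] [344. 221.]
jar0 0.47 [342. -34.  -1.] [326. 247.]
```

Call:
play_rows --rows '[{"dp": [0,0,0],"rot": [0,0,0],"gripper": -1},{"dp": [0,0,-0.1],"rot": [0,0,0],"gripper": -1},{"dp": [0,0,-0.18],"rot": [0,0,0],"gripper": -1},{"dp": [0,0,-0.23],"rot": [0,0,0],"gripper": -1},{"dp": [0,0,-0.26],"rot": [0,0,0],"gripper": -1},{"dp": [0,0,-0.275],"rot": [0,0,0],"gripper": -1},{"dp": [0,0,-0.284],"rot": [0,0,0],"gripper": -1},{"dp": [0,0,-0.284],"rot": [0,0,0],"gripper": -1}]'

```text
time: 11.25
ee_pos: [582.6, -131.2, 43.1]
orientation: [0.075, 3.141, -0.001]
contact_force: [0.4, 0.5, -1.9]
opening: 0.585
finger_force: 43.4
```

Call:
play_rows --rows '[{"dp": [0,0,0],"rot": [0,0,0],"gripper": 0.6},{"dp": [0,0,0],"rot": [0,0,0],"gripper": 0.6},{"dp": [0,0,0],"rot": [0,0,0],"gripper": 0.6},{"dp": [0,0,0.1],"rot": [0,0,0],"gripper": 0.6},{"dp": [0,0,0.25],"rot": [0,0,0],"gripper": 0.6},{"dp": [-0.12,0.03,0.35],"rot": [0,0,0],"gripper": 0.6},{"dp": [-0.27,0.07,0.35],"rot": [0,0,0],"gripper": 0.6},{"dp": [-0.42,0.1,0.35],"rot": [0,0,0],"gripper": 0.6}]'

```text
time: 11.92
ee_pos: [478.2, -105.0, 131.3]
orientation: [0.074, 3.136, -0.001]
contact_force: [0.1, -0.2, 0.4]
opening: 0.802
finger_force: 0.0
```

Call:
play_rows --rows '[{"dp": [-0.1,0.03,0],"rot": [0,0,0],"gripper": 0.6},{"dp": [-0.193,0.04,0],"rot": [0,0,0],"gripper": 0.6},{"dp": [-0.193,0.04,0],"rot": [0,0,0],"gripper": 0.6}]'

```text
time: 12.17
ee_pos: [424.6, -95.3, 129.4]
orientation: [-0.073, -3.137, 0.003]
contact_force: [-0.9, 0.4, -0.1]
opening: 0.799
finger_force: 0.0
```

```bash
python3 - <<'E'
from h import *
s=st(); print(s["time"],s["ee_pos"],s["orientation"],s["joint_positions"].round(2),s["opening"])
p=snap("wrist"); caps(p);marks(p,["jar0"])
p=snap("top"); caps(p); marks(p,["jar0"])
E
```

```text
12.1667 [424.64809757 -95.27412926 129.37987151] [-0.07275251 -3.13673061  0.00337075] [ 0.78  0.37 -0.73  2.15  0.37  0.75  1.33] 0.7991006709410474
cap 0.92 [437.4 103.9  39.4] ext [50. 51.  7.] rgb [96. 90. 83.]
cap 0.91 [ 564.1 -129.7   54.4] ext [21. 48. 17.] rgb [66. 60. 50.]
cap 0.74 [428.5 -95.8  39. ] ext [49. 50.  6.] rgb [117. 110. 103.]
cap 0.63 [ 332.7 -180.9   39.6] ext [50. 50.  7.] rgb [164. 141.   2.]
jar0 0.95 [340. -36.   0.] [383.  99.]
jar0 0.88 [438. 100.  -4.] [516. 195.]
jar0 0.82 [427. -95.   3.] [322. 196.]
jar0 0.79 [ 580. -133.   26.] [294. 340.]
jar0 0.66 [ 335. -181.   -0.] [222. 101.]
cap 0.71 [435.4 102.3  41.7] ext [47. 47. 10.] rgb [114. 108.  99.]
cap 0.46 [ 580.  -132.    69.5] ext [50. 50. 10.] rgb [97. 92. 85.]
cap 0.44 [340.  -37.   41.8] ext [49. 49. 10.] rgb [ 29. 100.  37.]
jar0 0.67 [438. 105.   0.] [285. 219.]
jar0 0.63 [346. -33.  -0.] [326. 246.]
jar0 0.54 [ 580. -126.   23.] [353. 176.]
jar0 0.16 [447. 363. 118.] [199. 213.]
```

Call:
play_rows --rows '[{"dp": [0,0,-0.12],"rot": [0,0,0],"gripper": 0.6},{"dp": [0,0,-0.24],"rot": [0,0,0],"gripper": 0.6},{"dp": [0,0,-0.36],"rot": [0,0,0],"gripper": 0.6},{"dp": [0,0,-0.43],"rot": [0,0,0],"gripper": 0.6},{"dp": [0,0,-0.465],"rot": [0,0,0],"gripper": 0.6},{"dp": [0,0,-0.465],"rot": [0,0,0],"gripper": 0.6},{"dp": [0,0,-0.465],"rot": [0,0,0],"gripper": -1},{"dp": [0,0,-0.465],"rot": [0,0,0],"gripper": -1}]'

```text
time: 13.13
ee_pos: [430.5, -95.6, 14.3]
orientation: [0.074, 3.139, -0.0]
contact_force: [0.3, -0.1, -0.6]
opening: 0.587
finger_force: 41.6
```

Call:
play_rows --rows '[{"dp": [0,0,0],"rot": [0,0,0],"gripper": -1},{"dp": [0,0,0],"rot": [0,0,0],"gripper": -1},{"dp": [0,0,0],"rot": [0,0,0],"gripper": -1}]'

```text
time: 13.38
ee_pos: [430.3, -96.0, 14.2]
orientation: [0.075, 3.138, -0.001]
contact_force: [-0.3, 0.1, 4.2]
opening: 0.586
finger_force: 42.1
```

Call:
play_rows --rows '[{"dp": [0,0,0.13],"rot": [0,0,0],"gripper": -1},{"dp": [0,0,0.28],"rot": [0,0,0],"gripper": -1},{"dp": [0.1,0.04,0.38],"rot": [0,0,0],"gripper": -1},{"dp": [0.23,0.1,0.4],"rot": [0,0,0],"gripper": -1},{"dp": [0.36,0.15,0.4],"rot": [0,0,0],"gripper": -1},{"dp": [0.48,0.2,0.4],"rot": [0,0,0],"gripper": -1},{"dp": [0.58,0.24,0.4],"rot": [0,0,0],"gripper": -1},{"dp": [0.629,0.26,0.4],"rot": [0,0,0],"gripper": -1}]'

```text
time: 14.05
ee_pos: [589.7, -28.9, 114.0]
orientation: [0.073, 3.138, 0.002]
contact_force: [-0.2, 0.6, -1.4]
opening: 0.588
finger_force: 42.8
```

Call:
play_rows --rows '[{"dp": [0,0,0],"rot": [0,0,0],"gripper": -1},{"dp": [0,0,-0.1],"rot": [0,0,0],"gripper": -1},{"dp": [0,0,-0.18],"rot": [0,0,0],"gripper": -1},{"dp": [0,0,-0.23],"rot": [0,0,0],"gripper": -1},{"dp": [0,0,-0.26],"rot": [0,0,0],"gripper": -1},{"dp": [0,0,-0.275],"rot": [0,0,0],"gripper": -1},{"dp": [0,0,-0.285],"rot": [0,0,0],"gripper": -1},{"dp": [0,0,-0.285],"rot": [0,0,0],"gripper": -1}]'

```text
time: 14.72
ee_pos: [586.9, -30.8, 42.7]
orientation: [0.075, 3.14, -0.0]
contact_force: [0.4, 1.0, -1.2]
opening: 0.582
finger_force: 42.9
```

Call:
play_rows --rows '[{"dp": [0,0,0],"rot": [0,0,0],"gripper": 0.6},{"dp": [0,0,0],"rot": [0,0,0],"gripper": 0.6},{"dp": [0,0,0],"rot": [0,0,0],"gripper": 0.6},{"dp": [0,0,0.1],"rot": [0,0,0],"gripper": 0.6},{"dp": [0,0,0.25],"rot": [0,0,0],"gripper": 0.6},{"dp": [-0.1,0.08,0.35],"rot": [0,0,0],"gripper": 0.6},{"dp": [-0.22,0.19,0.35],"rot": [0,0,0],"gripper": 0.6},{"dp": [-0.34,0.3,0.35],"rot": [0,0,0],"gripper": 0.6}]'

```text
time: 15.38
ee_pos: [502.3, 44.8, 131.5]
orientation: [0.078, 3.136, 0.0]
contact_force: [-0.3, 1.9, -0.7]
opening: 0.801
finger_force: 0.0
```

Call:
play_rows --rows '[{"dp": [-0.12,0.11,0],"rot": [0,0,0],"gripper": 0.6},{"dp": [-0.22,0.2,0],"rot": [0,0,0],"gripper": 0.6},{"dp": [-0.262,0.235,0],"rot": [0,0,0],"gripper": 0.6},{"dp": [-0.262,0.235,0],"rot": [0,0,0],"gripper": 0.6}]'

```text
time: 15.72
ee_pos: [433.9, 105.3, 130.1]
orientation: [0.066, 3.141, -0.001]
contact_force: [0.5, -0.5, 0.6]
opening: 0.803
finger_force: 0.0
```

```bash
python3 - <<'E'
from h import *
s=st(); print(s["time"],s["ee_pos"],s["orientation"],s["joint_positions"].round(2),s["opening"])
p=snap("wrist"); caps(p);marks(p,["jar0"])
p=snap("top"); caps(p); marks(p,["jar0"])
E
```

```text
15.7167 [433.88276181 105.27103504 130.12548983] [ 6.56400116e-02  3.14056114e+00 -8.16202788e-04] [ 0.34  0.39 -0.77  2.13  0.4   0.76  0.85] 0.8033239729630124
cap 0.86 [ 575.2 -134.    66.5] ext [42. 45.  6.] rgb [64. 59. 53.]
cap 0.66 [341.2 -35.9  39.6] ext [50. 51.  7.] rgb [ 6. 86. 20.]
cap 0.65 [588.7 -29.6  68. ] ext [43. 37.  3.] rgb [115. 107. 101.]
cap 0.65 [436.4 104.6  39.7] ext [49. 49.  7.] rgb [112. 105.  98.]
jar0 0.83 [339. -37.  -3.] [160.  96.]
jar0 0.73 [ 579. -130.   26.] [109. 336.]
cap 0.59 [586.  -32.   69.6] ext [49. 46. 11.] rgb [100.  95.  88.]
cap 0.53 [ 580.  -132.1   69.7] ext [51. 50. 10.] rgb [73. 69. 64.]
cap 0.52 [ 332.  -181.9   42.1] ext [49. 46. 11.] rgb [162. 146.  23.]
cap 0.51 [599.1 173.5  68.8] ext [50. 46. 12.] rgb [29. 27. 25.]
jar0 0.77 [588. -30.  25.] [324. 174.]
jar0 0.59 [ 581. -125.   28.] [353. 176.]
jar0 0.48 [ 334. -181.    2.] [370. 249.]
jar0 0.35 [343. -32.  -0.] [326. 247.]
```

Both are in place. Now the third jar, at (436.4,104).

Call:
play_rows --rows '[{"dp": [0,0,-0.12],"rot": [0,0,0],"gripper": 0.6},{"dp": [0,0,-0.24],"rot": [0,0,0],"gripper": 0.6},{"dp": [0,0,-0.36],"rot": [0,0,0],"gripper": 0.6},{"dp": [0,0,-0.43],"rot": [0,0,0],"gripper": 0.6},{"dp": [0,0,-0.465],"rot": [0,0,0],"gripper": 0.6},{"dp": [0,0,-0.465],"rot": [0,0,0],"gripper": 0.6},{"dp": [0,0,-0.465],"rot": [0,0,0],"gripper": -1},{"dp": [0,0,-0.465],"rot": [0,0,0],"gripper": -1}]'

```text
time: 16.68
ee_pos: [437.2, 103.4, 14.4]
orientation: [0.075, 3.139, 0.001]
contact_force: [0.9, 0.5, -0.7]
opening: 0.585
finger_force: 41.7
```

Call:
play_rows --rows '[{"dp": [0,0,0],"rot": [0,0,0],"gripper": -1},{"dp": [0,0,0],"rot": [0,0,0],"gripper": -1},{"dp": [0,0,0],"rot": [0,0,0],"gripper": -1}]'

```text
time: 16.93
ee_pos: [437.1, 103.1, 14.3]
orientation: [0.075, 3.138, 0.0]
contact_force: [0.2, -1.4, 4.5]
opening: 0.587
finger_force: 42.3
```

Call:
play_rows --rows '[{"dp": [0,0,0.13],"rot": [0,0,0],"gripper": -1},{"dp": [0,0,0.28],"rot": [0,0,0],"gripper": -1},{"dp": [0.1,-0.02,0.38],"rot": [0,0,0],"gripper": -1},{"dp": [0.23,-0.05,0.4],"rot": [0,0,0],"gripper": -1},{"dp": [0.36,-0.08,0.4],"rot": [0,0,0],"gripper": -1},{"dp": [0.48,-0.11,0.4],"rot": [0,0,0],"gripper": -1},{"dp": [0.58,-0.13,0.4],"rot": [0,0,0],"gripper": -1},{"dp": [0.613,-0.136,0.4],"rot": [0,0,0],"gripper": -1}]'

```text
time: 17.6
ee_pos: [593.1, 66.9, 113.5]
orientation: [0.081, 3.138, 0.0]
contact_force: [0.6, 0.1, -1.1]
opening: 0.585
finger_force: 43.1
```

Call:
play_rows --rows '[{"dp": [0,0,0],"rot": [0,0,0],"gripper": -1},{"dp": [0,0,-0.1],"rot": [0,0,0],"gripper": -1},{"dp": [0,0,-0.18],"rot": [0,0,0],"gripper": -1},{"dp": [0,0,-0.23],"rot": [0,0,0],"gripper": -1},{"dp": [0,0,-0.26],"rot": [0,0,0],"gripper": -1},{"dp": [0,0,-0.275],"rot": [0,0,0],"gripper": -1},{"dp": [0,0,-0.285],"rot": [0,0,0],"gripper": -1},{"dp": [0,0,-0.285],"rot": [0,0,0],"gripper": -1}]'

```text
time: 18.27
ee_pos: [589.5, 69.5, 42.8]
orientation: [0.074, 3.14, 0.0]
contact_force: [0.5, 0.8, -2.2]
opening: 0.59
finger_force: 43.1
```

Call:
play_rows --rows '[{"dp": [0,0,0],"rot": [0,0,0],"gripper": 0.6},{"dp": [0,0,0],"rot": [0,0,0],"gripper": 0.6},{"dp": [0,0,0],"rot": [0,0,0],"gripper": 0.6},{"dp": [0,0,0.1],"rot": [0,0,0],"gripper": 0.6},{"dp": [-0.05,0,0.25],"rot": [0,0,0],"gripper": 0.6},{"dp": [-0.15,0,0.4],"rot": [0,0,0],"gripper": 0.6},{"dp": [-0.25,0,0.55],"rot": [0,0,0],"gripper": 0.6},{"dp": [-0.35,0,0.68],"rot": [0,0,0],"gripper": 0.6}]'

```text
time: 18.93
ee_pos: [504.9, 69.4, 208.8]
orientation: [0.074, 3.14, 0.0]
contact_force: [-0.0, -0.8, 1.8]
opening: 0.803
finger_force: 0.0
```

Call:
play_rows --rows '[{"dp": [-0.1,0,0.12],"rot": [0,0,-0.039],"gripper": 0},{"dp": [-0.2,0,0.24],"rot": [0,0,-0.078],"gripper": -0.3},{"dp": [-0.25,-0.05,0.35],"rot": [0,0,-0.117],"gripper": -0.3},{"dp": [-0.25,-0.1,0.4],"rot": [0,0,-0.156],"gripper": -0.3},{"dp": [-0.25,-0.15,0.4],"rot": [0,0,-0.195],"gripper": -0.3},{"dp": [-0.25,-0.2,0.4],"rot": [0,0,-0.234],"gripper": -0.3},{"dp": [-0.25,-0.2,0.4],"rot": [0,0,-0.273],"gripper": -0.3},{"dp": [-0.25,-0.2,0.4],"rot": [0,0,-0.312],"gripper": -0.3}]'

```text
time: 19.6
ee_pos: [443.1, 18.2, 307.7]
orientation: [1.554, 2.728, -0.0]
contact_force: [0.3, 0.2, -0.7]
opening: 0.349
finger_force: 0.0
```

```bash
python3 - <<'E'
from h import *
s=st(); print(s["time"],s["ee_pos"],s["orientation"],s["joint_positions"].round(2),s["opening"])
p=snap("top"); caps(p); marks(p,["hood_handle","knob_grip"]); save(p,"top2.png",(150,100,490,300),2.3)
p=snap("wrist"); caps(p); marks(p,["hood_handle","knob_grip"])
X=cloud(p,np.ones((400,640),bool))
B=X[(X[:,2]>190)&(X[:,2]<225)&(X[:,0]>660)&(X[:,0]<740)&(abs(X[:,1]+35)<40)]
if len(B):print(len(B),B.mean(0),B.min(0),B.max(0))
p=snap("scene"); marks(p,["hood_handle","knob_grip"])
E
```

```text
19.6 [443.08570676  18.24291398 307.73078115] [ 1.55376740e+00  2.72843450e+00 -2.87970696e-04] [ 0.59  0.09 -0.73  1.95  0.07  1.12  0.36] 0.3493827349298446
cap 0.68 [ 332.1 -181.9   41.1] ext [49. 46.  9.] rgb [160. 145.  18.]
cap 0.62 [ 580.2 -130.5   69.6] ext [51. 46.  9.] rgb [109. 103.  95.]
cap 0.5 [584.  -45.3  69.3] ext [44. 20.  8.] rgb [92. 87. 81.]
hood_handle 0.78 [697. -36. 199.] [326. 126.]
knob_grip 0.66 [591. 180.  85.] [260. 170.]
cap 0.93 [589.3  69.   66.9] ext [49. 50.  6.] rgb [107.  99.  93.]
cap 0.82 [341.3 -36.3  39.4] ext [50. 50.  6.] rgb [14. 97. 28.]
cap 0.78 [585.5 -29.7  67.2] ext [50. 47.  6.] rgb [108. 101.  94.]
cap 0.72 [ 332.9 -181.    40.1] ext [49. 50.  7.] rgb [154. 129.   4.]
cap 0.63 [ 577.5 -133.2   67.3] ext [45. 48.  6.] rgb [98. 91. 84.]
knob_grip 0.9 [596. 183.  85.] [495. 125.]
233 [698.05122858  -5.52138185 201.63066269] [694.40171758 -17.37544692 190.48416846] [704.65413094   4.97538006 205.63014879]
hood_handle 0.71 [699. -42. 199.] [374. 230.]
hood_handle 0.27 [588.  69.  30.] [364. 230.]
knob_grip 0.68 [467. 356.   4.] [398. 174.]
knob_grip 0.62 [595. 184.  85.] [398. 198.]
```

View pics/top2.png

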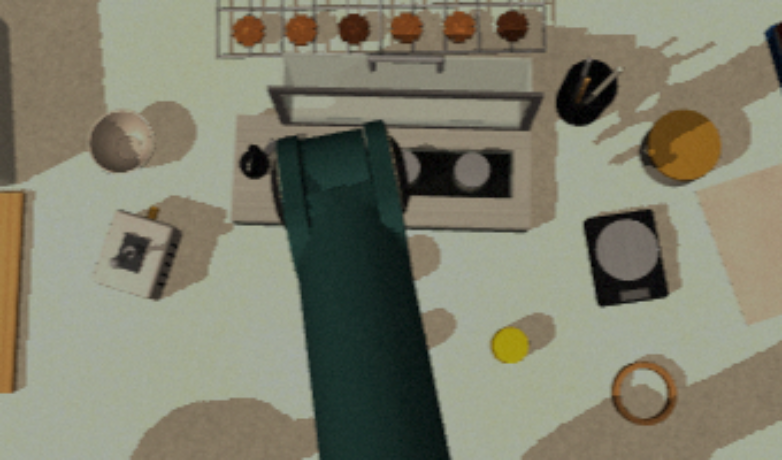

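Call:
play_rows --rows '[{"dp": [0.15,-0.03,0],"rot": [0,0,-0.039],"gripper": -0.3},{"dp": [0.3,-0.07,0],"rot": [0,0,-0.078],"gripper": -0.3},{"dp": [0.45,-0.11,0],"rot": [0,0,-0.117],"gripper": -0.3},{"dp": [0.6,-0.15,0],"rot": [0,0,-0.156],"gripper": -0.3},{"dp": [0.75,-0.19,0],"rot": [0,0,-0.184],"gripper": -0.3},{"dp": [0.9,-0.23,0],"rot": [0,0,-0.184],"gripper": -0.3},{"dp": [1,-0.23,0],"rot": [0,0,-0.184],"gripper": -0.3},{"dp": [1,-0.23,0],"rot": [0,0,-0.184],"gripper": -0.3}]'

```text
time: 20.82
ee_pos: [696.6, -39.5, 304.4]
orientation: [-2.26, -2.179, -0.001]
contact_force: [-1.8, 1.4, -0.2]
opening: 0.354
finger_force: 0.0
```

Call:
play_rows --rows '[{"dp": [0.016,0,-0.12],"rot": [0,0,0],"gripper": -0.3},{"dp": [0.016,0,-0.2],"rot": [0,0,0],"gripper": -0.3},{"dp": [0.016,0,-0.2],"rot": [0,0,0],"gripper": -0.3}]'

```text
time: 21.07
ee_pos: [694.3, -38.6, 251.7]
orientation: [-2.254, -2.179, 0.01]
contact_force: [-1.0, 0.1, -1.1]
opening: 0.347
finger_force: 0.0
```

```bash
python3 - <<'E'
from h import *
s=st(); print(s["time"],s["ee_pos"],s["orientation"],s["joint_positions"].round(2),s["opening"])
p=snap("scene"); marks(p,["hood_handle"]); 
p=snap("wrist"); marks(p,["hood_handle"]); save(p,"w3.png")
E
```

```text
21.0667 [694.27665396 -38.58436415 251.70766259] [-2.25413386 -2.17893953  0.00985165] [ 0.36  0.6  -0.54  1.42  0.31  1.21 -0.25] 0.3468966439811116
hood_handle 0.73 [701. -35. 200.] [377. 229.]
hood_handle 0.68 [697. -40. 200.] [320. 222.]
```

View pics/w3.png

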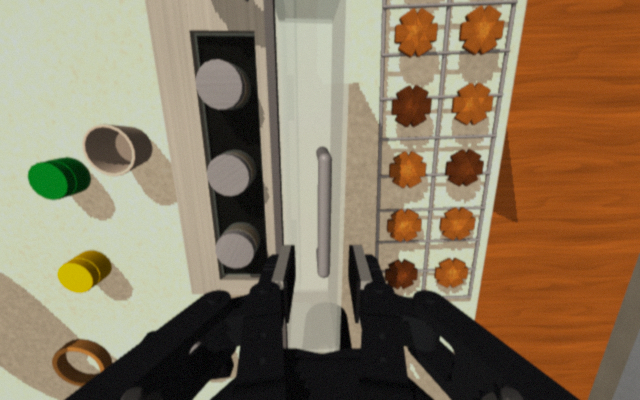

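The bar (323,210) lies between the fingers, and the jars stand in the recess at (222,84), (231,172) and (237,245). Going down to pinch.

Call:
play_rows --newtons 25 --rows '[{"dp": [0,0,-0.1],"rot": [0,0,0],"gripper": -0.3},{"dp": [0,0,-0.2],"rot": [0,0,0],"gripper": -0.3},{"dp": [0,0,-0.264],"rot": [0,0,0],"gripper": -0.3},{"dp": [0,0,-0.264],"rot": [0,0,0],"gripper": -0.3},{"dp": [0,0,-0.264],"rot": [0,0,0],"gripper": -1},{"dp": [0,0,-0.264],"rot": [0,0,0],"gripper": -1},{"dp": [0,0,-0.264],"rot": [0,0,0],"gripper": -1},{"dp": [0,0,-0.264],"rot": [0,0,0],"gripper": -1}]'

```text
time: 21.93
ee_pos: [698.3, -38.3, 193.5]
orientation: [2.258, 2.18, 0.004]
contact_force: [0.5, 0.1, 4.2]
opening: 0.102
finger_force: 27.0
```

```bash
python3 - <<'E'
import numpy as np
# shifts along closing arc, phi 1.85 -> 0.245, in shares
f=np.linspace(1.85,0.235,25); x=-165*np.cos(f); z=165*np.sin(f)
for c in range(3):
    b=8*c; print([[round((x[b+i]-x[b])/250,3),round(-.041*(x[b+i]-x[b])/250,3),round((z[b+i]-z[b])/250,3)] for i in range(1,9)])
E
```

```text
[[np.float64(-0.043), np.float64(0.002), np.float64(0.011)], [np.float64(-0.087), np.float64(0.004), np.float64(0.019)], [np.float64(-0.131), np.float64(0.005), np.float64(0.024)], [np.float64(-0.175), np.float64(0.007), np.float64(0.026)], [np.float64(-0.22), np.float64(0.009), np.float64(0.024)], [np.float64(-0.264), np.float64(0.011), np.float64(0.02)], [np.float64(-0.308), np.float64(0.013), np.float64(0.013)], [np.float64(-0.351), np.float64(0.014), np.float64(0.004)]]
[[np.float64(-0.043), np.float64(0.002), np.float64(-0.013)], [np.float64(-0.084), np.float64(0.003), np.float64(-0.028)], [np.float64(-0.124), np.float64(0.005), np.float64(-0.047)], [np.float64(-0.164), np.float64(0.007), np.float64(-0.068)], [np.float64(-0.201), np.float64(0.008), np.float64(-0.092)], [np.float64(-0.237), np.float64(0.01), np.float64(-0.118)], [np.float64(-0.271), np.float64(0.011), np.float64(-0.146)], [np.float64(-0.303), np.float64(0.012), np.float64(-0.177)]]
[[np.float64(-0.03), np.float64(0.001), np.float64(-0.033)], [np.float64(-0.058), np.float64(0.002), np.float64(-0.068)], [np.float64(-0.083), np.float64(0.003), np.float64(-0.104)], [np.float64(-0.106), np.float64(0.004), np.float64(-0.142)], [np.float64(-0.126), np.float64(0.005), np.float64(-0.182)], [np.float64(-0.143), np.float64(0.006), np.float64(-0.223)], [np.float64(-0.158), np.float64(0.006), np.float64(-0.265)], [np.float64(-0.17), np.float64(0.007), np.float64(-0.307)]]
```

Call:
play_rows --rows '[{"dp": [-0.043,0.002,0.011],"rot": [0,0,0],"gripper": -1},{"dp": [-0.087,0.004,0.019],"rot": [0,0,0],"gripper": -1},{"dp": [-0.131,0.005,0.024],"rot": [0,0,0],"gripper": -1},{"dp": [-0.175,0.007,0.026],"rot": [0,0,0],"gripper": -1},{"dp": [-0.22,0.009,0.024],"rot": [0,0,0],"gripper": -1},{"dp": [-0.264,0.011,0.02],"rot": [0,0,0],"gripper": -1},{"dp": [-0.308,0.013,0.013],"rot": [0,0,0],"gripper": -1},{"dp": [-0.351,0.014,0.004],"rot": [0,0,0],"gripper": -1}]'

```text
time: 22.6
ee_pos: [611.8, -34.7, 195.6]
orientation: [2.256, 2.178, 0.009]
contact_force: [0.6, 1.0, 5.5]
opening: 0.101
finger_force: 27.8
```

Call:
play_rows --rows '[{"dp": [-0.043,0.002,-0.013],"rot": [0,0,0],"gripper": -1},{"dp": [-0.084,0.003,-0.028],"rot": [0,0,0],"gripper": -1},{"dp": [-0.124,0.005,-0.047],"rot": [0,0,0],"gripper": -1},{"dp": [-0.164,0.007,-0.068],"rot": [0,0,0],"gripper": -1},{"dp": [-0.201,0.008,-0.092],"rot": [0,0,0],"gripper": -1},{"dp": [-0.237,0.01,-0.118],"rot": [0,0,0],"gripper": -1},{"dp": [-0.271,0.011,-0.146],"rot": [0,0,0],"gripper": -1},{"dp": [-0.303,0.012,-0.177],"rot": [0,0,0],"gripper": -1}]'

```text
time: 23.27
ee_pos: [533.7, -31.4, 149.8]
orientation: [2.258, 2.181, 0.002]
contact_force: [-4.1, 0.3, 5.7]
opening: 0.098
finger_force: 29.3
```

Call:
play_rows --rows '[{"dp": [-0.03,0.001,-0.033],"rot": [0,0,0],"gripper": -1},{"dp": [-0.058,0.002,-0.068],"rot": [0,0,0],"gripper": -1},{"dp": [-0.083,0.003,-0.104],"rot": [0,0,0],"gripper": -1},{"dp": [-0.106,0.004,-0.142],"rot": [0,0,0],"gripper": -1},{"dp": [-0.126,0.005,-0.182],"rot": [0,0,0],"gripper": -1},{"dp": [-0.143,0.006,-0.223],"rot": [0,0,0],"gripper": -1},{"dp": [-0.15,0.006,-0.245],"rot": [0,0,0],"gripper": -1},{"dp": [-0.158,0.006,-0.265],"rot": [0,0,0],"gripper": -1}]'

```text
time: 23.93
ee_pos: [492.9, -29.7, 81.5]
orientation: [-2.258, -2.182, 0.002]
contact_force: [-5.7, 2.4, 4.3]
opening: 0.102
finger_force: 30.5
```

Call:
play_rows --rows '[{"dp": [-0.006,0,-0.015],"rot": [0,0,0],"gripper": -1},{"dp": [-0.012,0,-0.03],"rot": [0,0,0],"gripper": -1},{"dp": [-0.012,0,-0.042],"rot": [0,0,0],"gripper": -1},{"dp": [-0.012,0,-0.042],"rot": [0,0,0],"gripper": -1}]'

```text
time: 24.27
ee_pos: [489.8, -29.6, 70.6]
orientation: [-2.258, -2.181, 0.002]
contact_force: [-4.5, 3.6, 0.1]
opening: 0.1
finger_force: 30.4
```

```bash
cat > hd.py <<'E'
from h import *
def hood():
    p=snap("wrist"); marks(p,["hood_handle"])
    X=cloud(p,np.ones((400,640),bool))
    B=X[(X[:,2]>95)&(X[:,2]<150)&(X[:,0]>525)&(X[:,0]<650)&(abs(X[:,1]+31)<165)]
    a=np.polyfit(B[:,0],B[:,2],1) if len(B)>20 else 0
    print("top plane",len(B),a)
    p=snap("top"); marks(p,["hood_handle"])
    X=cloud(p,np.ones((400,640),bool))
    B=X[(X[:,2]>90)&(X[:,2]<130)&(X[:,0]>528)&(X[:,0]<640)&(X[:,1]<-100)&(X[:,1]>-195)]
    print(len(B), np.polyfit(B[:,0],B[:,2],1) if len(B)>20 else 0,B[:,2].mean())
E
python3 -c "
from hd import *
s=st(); print(s['time'],s['ee_pos'],s['contact_force']); hood()"
```

```text
24.2667 [489.76104781 -29.57953765  70.62284523] [-4.45794027  3.62934226  0.08353711]
hood_handle 0.92 [487. -32.  81.] [315. 273.]
top plane 86560 [-1.07600832e-01  1.66184349e+02]
943 [-6.77826152e-03  1.06520057e+02] 102.57477020428618
```

Call:
play_rows --rows '[{"dp": [0,0,-0.01],"rot": [0,0,0],"gripper": -1},{"dp": [0,0,-0.02],"rot": [0,0,0],"gripper": -1},{"dp": [0,0,-0.02],"rot": [0,0,0],"gripper": -1},{"dp": [0,0,-0.02],"rot": [0,0,0],"gripper": -1}]'

```text
time: 24.8
ee_pos: [489.6, -29.6, 69.0]
orientation: [-2.259, -2.183, 0.006]
contact_force: [-17.5, 3.2, 36.4]
opening: 0.104
finger_force: 34.2
```

Call:
play_rows --rows '[{"dp": [0,0,0.02],"rot": [0,0,0],"gripper": -1},{"dp": [0,0,0.02],"rot": [0,0,0],"gripper": -0.4},{"dp": [0,0,0.02],"rot": [0,0,0],"gripper": -0.4},{"dp": [0,0,0.02],"rot": [0,0,0],"gripper": -0.4},{"dp": [0,0,0.12],"rot": [0,0,0],"gripper": -0.4},{"dp": [0,0,0.27],"rot": [0,0,0],"gripper": -0.4},{"dp": [0,0,0.42],"rot": [0,0,0],"gripper": -0.4},{"dp": [0,0,0.55],"rot": [0,0,0],"gripper": -0.4}]'

```text
time: 25.47
ee_pos: [491.6, -30.5, 205.5]
orientation: [2.259, 2.182, 0.002]
contact_force: [0.7, -1.7, -0.8]
opening: 0.301
finger_force: 0.0
```

Call:
play_rows --rows '[{"dp": [0.03,0.1,0.05],"rot": [0,0,0.039],"gripper": -0.2},{"dp": [0.06,0.2,0.05],"rot": [0,0,0.078],"gripper": -0.2},{"dp": [0.1,0.3,0.05],"rot": [0,0,0.117],"gripper": -0.2},{"dp": [0.15,0.4,0.05],"rot": [0,0,0.156],"gripper": -0.2},{"dp": [0.2,0.52,0.05],"rot": [0,0,0.195],"gripper": -0.2},{"dp": [0.25,0.64,0.05],"rot": [0,0,0.234],"gripper": -0.2},{"dp": [0.3,0.75,0.05],"rot": [0,0,0.273],"gripper": -0.2},{"dp": [0.34,0.84,0.05],"rot": [0,0,0.312],"gripper": -0.2}]'

```text
time: 26.13
ee_pos: [577.2, 181.6, 215.9]
orientation: [0.957, 2.992, 0.002]
contact_force: [0.5, -0.6, 0.2]
opening: 0.402
finger_force: 0.0
```

```bash
python3 - <<'E'
from h import *
s=st(); print(s["time"],s["ee_pos"],s["orientation"],s["joint_positions"].round(2),s["opening"])
p=snap("wrist"); marks(p,["knob_grip"]); save(p,"w4.png")
X=cloud(p,np.ones((400,640),bool))
B=X[(X[:,2]>90)&(X[:,2]<102)&(np.hypot(X[:,0]-595,X[:,1]-182)<32)]
r=cv2.minAreaRect(B[:,:2].astype(np.float32)); print(len(B),B.mean(0),r)
B=X[(X[:,2]>98)&(X[:,2]<150)&(X[:,0]>535)&(X[:,0]<635)&(X[:,1]>-100)&(X[:,1]<120)]
print(len(B),np.polyfit(B[:,0],B[:,2],1))
E
```

```text
26.1333 [577.18385869 181.59127446 215.89181717] [9.56850350e-01 2.99191384e+00 1.98933576e-03] [ 0.24  0.56 -0.82  1.69  0.45  1.09  0.23] 0.40176380259849764
knob_grip 0.68 [599. 182.  83.] [334. 208.]
583 [593.43089583 182.87628852  96.36248986] ((594.5952758789062, 182.26800537109375), (13.918484687805176, 42.01274871826172), 77.93870544433594)
11420 [-1.93209107e-02  1.14738222e+02]
```

View pics/w4.png

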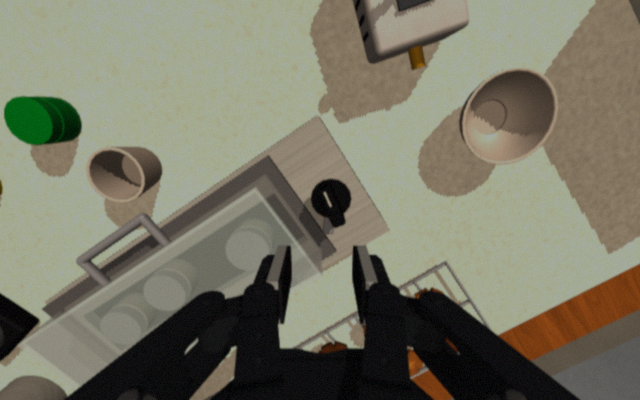

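Call:
play_rows --newtons 50 --rows '[{"dp": [0.035,0.002,-0.05],"rot": [0,0,0.035],"gripper": -0.2},{"dp": [0.069,0.003,-0.1],"rot": [0,0,0.07],"gripper": -0.2},{"dp": [0.069,0.003,-0.2],"rot": [0,0,0.105],"gripper": -0.2},{"dp": [0.069,0.003,-0.3],"rot": [0,0,0.13],"gripper": -0.2},{"dp": [0.069,0.003,-0.4],"rot": [0,0,0.13],"gripper": -0.2},{"dp": [0.069,0.003,-0.49],"rot": [0,0,0.13],"gripper": -0.2},{"dp": [0.069,0.003,-0.55],"rot": [0,0,0.13],"gripper": -0.2},{"dp": [0.069,0.003,-0.57],"rot": [0,0,0.13],"gripper": -0.2}]'

```text
time: 26.9
ee_pos: [592.2, 178.5, 70.7]
orientation: [-0.343, -3.119, 0.003]
contact_force: [-0.8, -0.8, -0.1]
opening: 0.4
finger_force: 0.0
```

Call:
play_rows --rows '[{"dp": [0,0,0],"rot": [0,0,0],"gripper": -0.2},{"dp": [0,0,0],"rot": [0,0,0],"gripper": -0.2},{"dp": [0,0,0],"rot": [0,0,0],"gripper": -1},{"dp": [0,0,0],"rot": [0,0,0],"gripper": -1},{"dp": [0,0,0],"rot": [0,0,0],"gripper": -1},{"dp": [0,0,0],"rot": [0,0,0],"gripper": -1}]'

```text
time: 27.4
ee_pos: [594.6, 181.8, 75.5]
orientation: [0.339, 3.12, 0.004]
contact_force: [0.7, 2.9, 6.0]
opening: 0.15
finger_force: 52.9
```

```bash
python3 - <<'E'
from h import *
s=st(); print(s["time"],s["ee_pos"],s["orientation"],s["joint_positions"].round(2),s["opening"],s["contact_force"],s["ft_torque"])
E
```

```text
27.4 [594.61168856 181.77946451  75.47053354] [0.33934175 3.11976656 0.00421069] [ 0.2   0.77 -0.78  1.74  0.67  0.91  0.48] 0.1499089391434475 [0.70774811 2.85817853 6.02524171] [ 0.60090711 -0.16304823 -0.04523257]
```

Call:
play_rows --rows '[{"dp": [0,0,0],"rot": [0,0,-0.03],"gripper": -1},{"dp": [0,0,0],"rot": [0,0,-0.06],"gripper": -1},{"dp": [0,0,0],"rot": [0,0,-0.09],"gripper": -1},{"dp": [0,0,0],"rot": [0,0,-0.12],"gripper": -1},{"dp": [0,0,0],"rot": [0,0,-0.15],"gripper": -1},{"dp": [0,0,0],"rot": [0,0,-0.18],"gripper": -1},{"dp": [0,0,0],"rot": [0,0,-0.21],"gripper": -1},{"dp": [0,0,0],"rot": [0,0,-0.24],"gripper": -1}]'

```text
time: 28.07
ee_pos: [594.0, 181.2, 75.4]
orientation: [1.471, 2.774, 0.003]
contact_force: [-0.1, 2.1, 7.3]
opening: 0.152
finger_force: 53.3
```

Call:
play_rows --rows '[{"dp": [0,0,0],"rot": [0,0,-0.03],"gripper": -1},{"dp": [0,0,0],"rot": [0,0,-0.06],"gripper": -1},{"dp": [0,0,0],"rot": [0,0,-0.09],"gripper": -1},{"dp": [0,0,0],"rot": [0,0,-0.12],"gripper": -1},{"dp": [0,0,0],"rot": [0,0,-0.15],"gripper": -1},{"dp": [0,0,0],"rot": [0,0,-0.18],"gripper": -1},{"dp": [0,0,0],"rot": [0,0,-0.18],"gripper": -1},{"dp": [0,0,0],"rot": [0,0,-0.18],"gripper": -1}]'

```text
time: 28.73
ee_pos: [593.4, 181.1, 75.4]
orientation: [2.182, 2.259, 0.001]
contact_force: [-2.8, 1.6, 9.7]
opening: 0.151
finger_force: 53.5
```

```bash
python3 - <<'E'
from h import *
s=st(); print(s["time"],s["ee_pos"],s["orientation"],s["joint_positions"].round(2),s["opening"],s["contact_force"],s["ft_torque"])
E
```

```text
28.7333 [593.37461169 181.09972253  75.42988754] [2.18226302e+00 2.25890267e+00 1.10263113e-03] [ 0.    0.67 -0.49  1.76  0.41  0.81 -0.64] 0.1506212183257807 [-2.84756802  1.6101465   9.68928508] [ 0.16767114  0.6907855  -0.05476175]
```

Call:
play_rows --rows '[{"dp": [0,0,0],"rot": [0,0,0],"gripper": -0.2},{"dp": [0,0,0],"rot": [0,0,0],"gripper": -0.2},{"dp": [0,0,0],"rot": [0,0,0],"gripper": -0.2},{"dp": [0,0,0.1],"rot": [0,0,0],"gripper": -0.2},{"dp": [0,0,0.25],"rot": [0,0,0],"gripper": -0.2},{"dp": [0,0,0.4],"rot": [0,0,0],"gripper": -0.2},{"dp": [-0.1,0.05,0.5],"rot": [0,0,0],"gripper": -0.2},{"dp": [-0.25,0.1,0.5],"rot": [0,0,0],"gripper": -0.2}]'

```text
time: 29.4
ee_pos: [535.8, 205.7, 203.9]
orientation: [2.186, 2.25, 0.016]
contact_force: [-0.2, 2.0, 0.3]
opening: 0.398
finger_force: 0.0
```

```bash
python3 - <<'E'
from h import *
s=st(); print(s["time"],s["ee_pos"],s["orientation"],s["joint_positions"].round(2),s["opening"])
p=snap("wrist"); marks(p,["knob_grip","pump","toggle_tip"]); save(p,"w5.png")
X=cloud(p,np.ones((400,640),bool))
B=X[(X[:,2]>90)&(X[:,2]<102)&(np.hypot(X[:,0]-595,X[:,1]-182)<32)]
if len(B)>20: print(len(B),cv2.minAreaRect(B[:,:2].astype(np.float32)))
for q in (p,snap("top")):
    X=cloud(q,np.ones((400,640),bool))
    B=X[(X[:,2]>52)&(X[:,2]<66)&(np.hypot(X[:,0]-467,X[:,1]-356)<75)]
    if len(B)>20: print("pump",len(B),cv2.minAreaRect(B[:,:2].astype(np.float32)))
    B=X[(X[:,2]>100)&(X[:,2]<125)&(np.hypot(X[:,0]-467,X[:,1]-356)<45)]
    if len(B): print("tip",len(B),B.mean(0),B.min(0),B.max(0))
marks(q,["toggle_tip","pump"])
E
```

```text
29.4 [535.81145258 205.66266078 203.91175492] [2.18563982 2.24969397 0.0156387 ] [ 0.03  0.44 -0.59  1.8   0.29  0.98 -0.64] 0.39842897502017455
knob_grip 0.69 [593. 181.  85.] [376. 222.]
pump 0.67 [584. -31.  -0.] [347. 331.]
pump 0.57 [467. 358.   1.] [258.  36.]
630 ((594.5194702148438, 182.5104522705078), (14.351621627807617, 41.56562805175781), 2.2400929927825928)
pump 8949 ((467.3971252441406, 352.8156433105469), (82.57767486572266, 108.96420288085938), 72.50495147705078)
tip 59 [452.1038459  357.16190977 105.87285109] [445.39491237 354.58444358 100.10899692] [457.97704665 359.63759027 113.94799294]
pump 765 ((466.9955139160156, 355.1502685546875), (92.84576416015625, 109.8714599609375), 72.56542205810547)
tip 24 [446.61899557 360.56103804 115.8545022 ] [439.46145622 353.02883032 102.65577567] [453.87217868 369.409234   123.02383695]
toggle_tip 0.39 [446. 366. 119.] [198. 214.]
pump 0.92 [467. 357.   3.] [212. 212.]
```

View pics/w5.png

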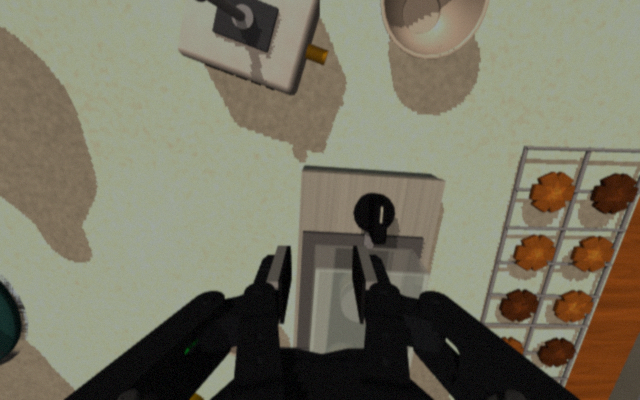

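Call:
play_rows --rows '[{"dp": [-0.08,0.1,0],"rot": [0,0,-0.03],"gripper": -1},{"dp": [-0.16,0.22,0],"rot": [0,0,-0.06],"gripper": -1},{"dp": [-0.24,0.34,0],"rot": [0,0,-0.09],"gripper": -1},{"dp": [-0.32,0.46,0],"rot": [0,0,-0.108],"gripper": -1},{"dp": [-0.4,0.57,0],"rot": [0,0,-0.108],"gripper": -1},{"dp": [-0.484,0.67,0],"rot": [0,0,-0.108],"gripper": -1},{"dp": [-0.484,0.67,0],"rot": [0,0,-0.108],"gripper": -1},{"dp": [-0.484,0.67,-0.1],"rot": [0,0,-0.108],"gripper": -1}]'

```text
time: 30.42
ee_pos: [410.7, 377.2, 176.9]
orientation: [-2.528, -1.862, -0.012]
contact_force: [1.5, -1.1, 0.4]
opening: -0.001
finger_force: 0.0
```

Call:
play_rows --rows '[{"dp": [0,0,-0.1],"rot": [0,0,0],"gripper": -1},{"dp": [0,0,-0.2],"rot": [0,0,0],"gripper": -1},{"dp": [0,0,-0.28],"rot": [0,0,0],"gripper": -1},{"dp": [0,0,-0.308],"rot": [0,0,0],"gripper": -1},{"dp": [0,0,-0.308],"rot": [0,0,0],"gripper": -1},{"dp": [0,0,-0.308],"rot": [0,0,0],"gripper": -1}]'

```text
time: 30.92
ee_pos: [410.4, 372.9, 96.7]
orientation: [-2.534, -1.857, 0.0]
contact_force: [-0.3, 0.6, 0.3]
opening: 0.0
finger_force: 0.0
```

```bash
python3 - <<'E'
from h import *
s=st(); print(s["time"],s["ee_pos"],s["orientation"],s["joint_positions"].round(2),s["opening"],s["contact_force"])
p=snap("wrist"); marks(p,["toggle_tip"]); save(p,"w6.png")
X=cloud(p,np.ones((400,640),bool))
B=X[(X[:,2]>103)&(X[:,2]<122)&(np.hypot(X[:,0]-452,X[:,1]-360)<22)]
if len(B): print("tip",len(B),B.mean(0),B.min(0),B.max(0))
E
```

```text
30.9167 [410.38916872 372.91877047  96.68362442] [-2.53354876e+00 -1.85718061e+00  3.90232458e-04] [-0.4   0.55 -0.51  1.91  0.37  0.77 -1.42] 9.495062472356428e-06 [-0.34724183  0.62166731  0.30082538]
toggle_tip 0.67 [448. 364. 114.] [396. 271.]
tip 798 [447.53751811 366.18940913 115.72920916] [439.95241446 357.10432047 103.27093634] [455.84206868 371.86539785 120.85884429]
```

View pics/w6.png

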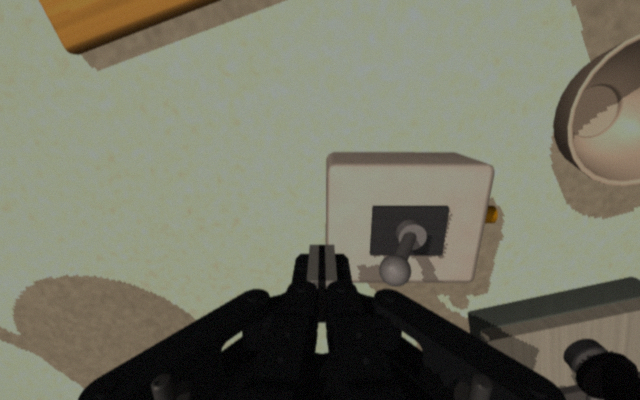

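Ball at (396,270) sits right beside the closed fingers at (322,265), so I'll push along the pump's +x.

Call:
play_rows --rows '[{"dp": [0.031,-0.008,0],"rot": [0,0,0],"gripper": -1},{"dp": [0.061,-0.017,0],"rot": [0,0,0],"gripper": -1},{"dp": [0.092,-0.026,0],"rot": [0,0,0],"gripper": -1},{"dp": [0.122,-0.035,0],"rot": [0,0,0],"gripper": -1},{"dp": [0.153,-0.045,0],"rot": [0,0,0],"gripper": -1},{"dp": [0.183,-0.055,0],"rot": [0,0,0],"gripper": -1},{"dp": [0.183,-0.055,0],"rot": [0,0,0],"gripper": -1}]'

```text
time: 31.6
ee_pos: [458.6, 357.3, 96.6]
orientation: [2.535, 1.853, 0.002]
contact_force: [0.4, 0.3, 0.4]
opening: -0.001
finger_force: 0.0
```

```bash
cat > tip.py <<'E'
from h import *
s=st(); print(s["time"],s["ee_pos"],s["contact_force"])
for n in("wrist","scene"): print(n);marks(snap(n),["toggle_tip"])
E
python3 tip.py
```

```text
31.6 [458.56939012 357.33620655  96.5722693 ] [0.44589775 0.26095707 0.3795651 ]
wrist
toggle_tip 0.69 [489. 351. 114.] [380. 271.]
scene
toggle_tip 0.45 [484. 354. 109.] [408. 150.]
toggle_tip 0.33 [436.   1.  -0.] [310. 218.]
```

Call:
play_rows --rows '[{"dp": [-0.12,0.035,0],"rot": [0,0,0],"gripper": -1},{"dp": [-0.16,0.05,0.12],"rot": [0,0,0],"gripper": -1},{"dp": [-0.16,0.05,0.27],"rot": [0,0,0],"gripper": -1},{"dp": [-0.16,0.05,0.42],"rot": [0,0,0],"gripper": -1},{"dp": [-0.16,0.05,0.55],"rot": [0,0,0],"gripper": -1},{"dp": [-0.16,0.05,0.6],"rot": [0,0,0],"gripper": -1},{"dp": [-0.16,0.05,0.6],"rot": [0,0,0],"gripper": -1}]'

```text
time: 32.38
ee_pos: [416.4, 373.3, 250.4]
orientation: [2.532, 1.859, 0.011]
contact_force: [-0.5, 0.7, 0.3]
opening: -0.001
finger_force: 0.0
```

```bash
python3 tip.py; python3 - <<'E'
from h import *
p=snap("top"); caps(p); marks(p,["hood_handle","knob_grip","toggle_tip"]); save(p,"top3.png",(170,120,480,300),2.5)
X=cloud(p,np.ones((400,640),bool))
B=X[(X[:,2]>90)&(X[:,2]<130)&(X[:,0]>528)&(X[:,0]<640)&(X[:,1]<120)&(X[:,1]>-195)]
print(len(B),np.polyfit(B[:,0],B[:,2],1))
E
```

```text
32.3833 [416.41387078 373.31125082 250.38274274] [-0.49592821  0.69010553  0.27663522]
wrist
toggle_tip 0.6 [489. 350. 112.] [394. 191.]
scene
toggle_tip 0.5 [488. 354. 107.] [409. 151.]
cap 0.52 [340.  -38.6  41.3] ext [49. 46.  9.] rgb [ 27. 101.  36.]
cap 0.47 [ 333.5 -181.8   42.2] ext [45. 46. 11.] rgb [161. 146.  20.]
hood_handle 0.61 [491. -27.  85.] [324. 200.]
knob_grip 0.63 [594. 180.  86.] [260. 169.]
knob_grip 0.24 [ 455. -355.   -1.] [420. 213.]
toggle_tip 0.44 [488. 352. 119.] [203. 201.]
3301 [-1.60113008e-02  1.12649630e+02]
```

View pics/top3.png

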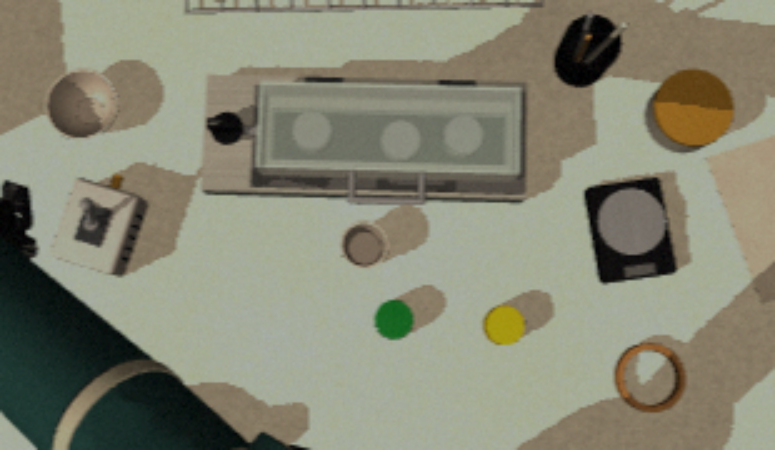

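The three jars show under the shut hood at (312,131), (401,139) and (463,135). The middle one has shifted a little, so I'll look closer.

```bash
python3 - <<'E'
from h import *
t=snap("top"); s=snap("scene")
for p in(t,s): marks(p,["jar0"])
a=cv2.resize(t["img"][140:210,250:390],(780,390),interpolation=cv2.INTER_CUBIC)[:,:,::-1]
b=cv2.resize(s["img"][180:315,250:430],(280*1,210),interpolation=cv2.INTER_CUBIC)
b=cv2.resize(s["img"][185:310,250:430],(299,208),interpolation=cv2.INTER_CUBIC)[:,:,::-1]
c=np.zeros((600,780,3),np.uint8); c[:390]=a; c[391:599,:299]=b; cv2.imwrite("pics/fin.png",c)
E
```

```text
jar0 0.73 [ 333. -179.    3.] [370. 250.]
jar0 0.71 [343. -35.   0.] [327. 247.]
jar0 0.7 [340. -36.   1.] [280. 205.]
jar0 0.69 [ 693. -301.   -5.] [276. 350.]
jar0 0.68 [ 333. -179.    2.] [238. 225.]
```

View pics/fin.png

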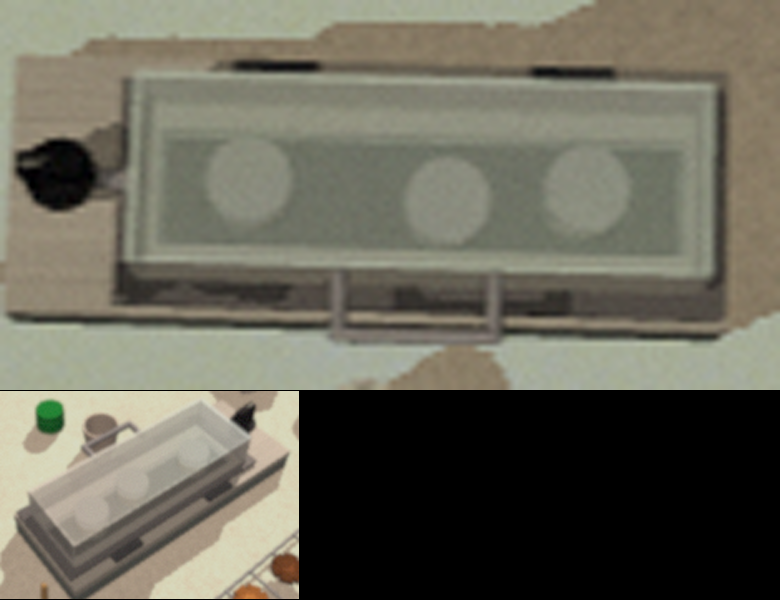

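The jars are upright and inside the recess, the middle one nudged but within the limits. The latch arm at (110,178) is over the flange and the toggle is on.

```bash
python3 -c "
from plant import manip
print(manip.job_done())"
```

```text
the job is handed in; nothing more can be done
None
```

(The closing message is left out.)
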